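Uncover the console's slide control and set it to the marker

ROBOT

A 6-joint arm with a two-finger parallel gripper is mounted at the origin on the work surface. World frame = base frame: x ahead of the robot, y to its left, z up, the work surface at z = 0. Lengths are in mm, angles in rad, forces in N, time in s.
With the tool pointing down it reaches from about 275 to 1000 mm from the base axis. Payload 8.4 kg.
Tool frame: the origin (TCP) lies at the very end of the fingers, on their centre line; the grasp point (between the pads) lies 19 mm behind it; z points along the fingers, y is the line along which they close (so a half turn about z gives the same grasp; the last joint's range is limited). The gripper opens to 85 mm and grips with 20 to 120 N. Pads are 22 mm wide; open, the fingers measure 114 mm over their backs; the gripper's body (76 mm by 85 mm) begins 54 mm behind the grasp point. The pads swing forward as they close: fully open they stand 13 mm farther back than shut.
Start: joints at [1.329, 0.353, 1.633, -0, 1.155, -0.002], TCP at [148.441, 607.119, 231.281] pointing down, gripper open.
Joint ranges: [-2.63, 2.63], [-0.92, 2.1], [0.06, 2.66], [-1.3, 4.44], [0, 2.69], [-3.02, 3.02]. Speed limits (rad/s): [2.22, 2.22, 2.79, 3.14, 3.14, 3.14].

INTERFACE

Orientations are given as [roll, pitch, yaw] about the fixed x, y, z axes, in that order (R = Rz(yaw) Ry(pitch) Rx(roll)).
In Python, from rig import telemetry, imaging, r gives the robot as it stands. The module is installed in compiled form; this text tells all that it offers.
- The arm moves only by the tool step_arm, never from a script. Its argument "moves" is a list of rows, each a list of 3 entries, a list of its own where there are three numbers: the turn, a rotation vector about the tool's x, y, z scaled (see below), then the shift along the tool's x, y, z scaled (see below), then the opening, from -1 (shut) to 1 (fully open). A call has 1 to 8 rows; each row is the pose to reach, as a shift and turn from the pose commanded when the call began, along the tool's axes at that moment; what a row does not reach only later rows make up. The controller multiplies each number of a shift by 200 mm and each number of a turn by 45 degrees. A row lasts 1/10 s, in which the tool goes at most 50 mm and 8.59 degrees, less where a joint would pass 70% of its speed; a pose out of reach is approached as far as the arm can. A call with a number of a shift or a turn outside -1 to 1 is refused whole. A call with a gripper value outside its range is refused whole. The fingers move at their own pace and stop on an object; "squeeze" is the grip in N (left out, the last holds). Time passes only in rows, so rows that repeat a pose let the fingers close. It gives the time, the measured TCP pose, the force, the opening and the grip force at its end, in the units of the state.
- telemetry.sense(): the state, without advancing time (a new reading comes with each control period).
- imaging.grab_frame(name): name is "scene" or "top" or "wrist"; returns the picture (480x640x3 uint8, red, green, blue); there is no depth.
- imaging.calibration(name): a dict with "fx", "fy", "cx", "cy" (pixels), "cam_to_world" (4x4, takes a point from camera to world coordinates). Camera axes: x right, y up, looking along -z (the intrinsics and any distortion apply to the point x, -y, -z); pixel columns grow to the right and rows downward; lengths in mm; the calibration is good to about 2 mm. A picture is of the moment at which its call begins: read the wrist's pose just before it. calibration takes no time and is no camera call; for the wrist camera it gives the pose at the moment of the call.
- r.sign_off(): hands the job in; it is judged then, once.
Trained networks look in the newest picture that a camera, given by its name, has taken for a name from the list of things; names that differ only in an ending like _2 or _b are one class to them, and where a whole thing is asked for, a point or a joint stands for the part that bears it (a point fixed in the world has none). Each returns a list of dicts, best first, with "conf" (0 to 1); they miss things now and then, are a little off and sometimes report something else, mostly with a low value. They report only what shows in the picture. A call takes as long as a camera call. They do not tell look-alikes from the thing itself.
- imaging.recognise(camera, name): "extent" ([left, top, width, height] in pixels, round what is visible of it).
- imaging.mark_of(camera, name): "xy" ([column, row] in pixels: a listed point, or the origin of a listed thing).
The state is a dict: "clock": time; "qpos": joint angles; "qvel": joint speeds; "joint_efforts": joint torques, N m; "eef_pos": TCP position; "tcp_rot": TCP orientation; "contact_force": force on the tool from outside, world axes, zero at the start; "wrist_torque": the same for the moment, N m; "opening": opening from 0.0 (shut) to 1.0 (fully open); "grasp_force": force on a finger pad.
Only numpy, scipy, OpenCV 4.12 (cv2) and the standard library are available. Lean on these libraries where they do the work, as an engineer would, in place of code of your own. Each camera call takes 0.05 s, during which the arm holds its last target. There are 200 camera calls.

TASK

With the blue-handled blade tool, lever the amber cover on the sloping console all the way open, never touching the cover with the gripper. Then slide the black fader until it lines up with the red marker beside its track, and leave it there with the cover still open. Finish with the blade tool lying on the bench; do not shift the red marker or anything else on the bench.

Things in the scene. Friction and masses are not known exactly. Their poses are not given: they have to be found in the camera images.
- console: cream laboratory console, fixed to the bench, 200 deep (x) x 280 wide (y); 110 mm high at its front edge, which faces its own -x (the robot), 215 mm at its back. Origin: middle of its underside. Its upper face slopes up at 35 degrees away from the robot
- panel: sloping face of the console, fixed to it. Origin: middle of its lower front edge, 110 mm above the bench. x runs 183 mm up the slope, y across to the left (140 mm each side), z is the outward normal, leaning 35 degrees from vertical toward the robot; face at z = 0. In this frame the fader's track runs along y at x = 110; the marker is at x = 85
- cover (a joint): angle of the amber see-through cover about its hinge, rad: 0 shut, 1.9 at its stop, a little past square to the panel. Stiff hinge (about 0.12 N m): it stays where it is left, it takes about 2 N at the lip to move, 0.15 kg
- cover_lip (a point): middle of the outer edge of the cover's orange lip (150 wide, 4 thick), which stands out 12 mm from the foot of the 4 mm front wall. Cover: shallow box, open below and at the hinge, 190 wide, 118 from hinge to front wall, roof 38 to 42 mm above the panel. Shut, this point is at panel x = 35, y = 0, z = 10, with an 8 mm gap under lip and wall for the blade
- cover_hinge (a point): middle of the cover's hinge axis (along panel y): panel x = 165, y = 0, z = 4
- fader (a joint): position of the black fader, m: 0 at panel y = -60 mm, 0.12 at panel y = +60 mm; about 1.5 N of friction, stays where it is left
- fader_top (a point): middle of the fader's top face, which has a white line across it. The fader is a block 28 (panel x) x 24 (panel y) x 30 mm high above the panel, under the cover until that is opened
- marker_top (a point): middle of the top of the red marker clip, 10 (panel x) x 6 (panel y) x 5.5 mm high, on the panel just down the slope of the fader's track, under the cover. The fader is set when its middle has the same panel y. The clip is stiff (4 N) but must not be moved; it stays put during the run
- spatula: blade tool lying flat on the bench, 170 long along its x, 0.09 kg. Blue handle 90 long (x -85 to +5), 18 wide, 26 high; then a steel blade to x = 85, 22 wide and 3 thick, its underside level with the handle's. Origin: on the underside, middle of the length. Lies on the left or the right of the console, blade away from the robot
- spatula_grip (a point): point in the handle to grip, 20 mm behind the origin, 13 mm above the underside, close to the centre of mass
- spatula_tip (a point): tip of the blade, 85 mm ahead of the origin, mid thickness
- brush: bystander: flat brush with round wooden handle, 180 long, lying on the bench on the other side from the spatula; origin under its middle
- amber_bottle: bystander: brown bottle 70 across, 150 high; origin under its centre
- beaker: bystander: glass beaker 80 across, 100 high; origin under its centre
- white_jar: bystander: white jar with blue cap, 76 across, 85 high; origin under its centre
- dish: bystander: low white dish 90 across, 28 high, left of the console; origin under its centre
There are look-alikes about, which are no part of the job. Of the things that look like the spatula, the middle-sized one is meant.

How it is judged:
By the outcome, as a careful person would: the job done as asked, in the order asked, and still so for the second after the job is handed in, with the robot touching nothing.
It also fails if it takes over 72 s, if anything falls off the work surface, if the arm or the gripper's body presses on something with over 40 N, if the wrist force passes 120 N, or if a joint passes its speed limit or range.

## Working session

There is one attempt and no reset: what is moved stays moved. The work goes in short steps, Python scripts to look and compute and a tool call to move; the robot and the scene stay as the last step left them, time stands still between calls to the robot, and variables do not carry over. Pictures are saved under pics/ and viewed, at most 10 in all, crops included, and the job is handed in when it is done.

Besides the shell and the picture viewer there is one more tool, called after ">>>" by a JSON object that holds its "method" and its "body". step_arm: Moves the arm, as the interface text tells. Its arguments: {"type":"object","properties":{"moves":{"type":"array"},"squeeze":{"type":"number"}},"required":["moves"]}

```bash
mkdir -p pics; ls
python3 - <<'E'
from rig import telemetry, imaging, r
import cv2,numpy as np
print(telemetry.sense())
for c in("scene","top"):
    im=imaging.grab_frame(c); cv2.imwrite(f"pics/{c}0.png",im[:,:,::-1])
    k=imaging.calibration(c); print(c,k)
    for n in("console","spatula","brush","dish","amber_bottle","beaker","white_jar"):
        print(n,[(np.round(d["xy"]).tolist(),round(d["conf"],2)) for d in imaging.mark_of(c,n)][:4])
    for n in("spatula_grip","spatula_tip","cover_lip","cover_hinge","fader_top","marker_top"):
        print(n,[(np.round(d["xy"],1).tolist(),round(d["conf"],2)) for d in imaging.mark_of(c,n)][:4])
print(telemetry.sense()["clock"])
E
```

```text
pics
{'clock': 0.0, 'qpos': array([ 1.32862028e+00,  3.53703429e-01,  1.63413831e+00, -2.77508429e-06,
        1.15517554e+00, -2.42654371e-03]), 'qvel': array([-9.08278649e-06,  3.69216990e-04,  8.12172972e-04,  8.63016938e-04,
        4.30397576e-04,  8.14219443e-04]), 'joint_efforts': array([ 2.18593836e-03, -6.05247116e+01, -3.42080963e+01,  1.65404840e-04,
        9.16196674e-03, -5.90538093e-06]), 'eef_pos': array([148.31539822, 606.65930079, 230.52535972]), 'tcp_rot': array([-3.14016802e+00, -9.19697837e-07,  2.90184427e+00]), 'contact_force': array([ 0.75559012, -0.7425939 , -0.35875546]), 'wrist_torque': array([ 0.01037236,  0.00016387, -0.04716299]), 'grasp_force': 0.0, 'opening': 0.9976321075575163}
scene {'fx': 481.5664187714268, 'fy': 481.5664187714268, 'cx': 320.48370062431513, 'cy': 231.78889102928505, 'cam_to_world': array([[ 2.86898420e-01, -6.27011592e-01,  7.24255314e-01,
         1.38372359e+03],
       [ 9.57912773e-01,  1.80186381e-01, -2.23463616e-01,
        -2.31657736e+02],
       [ 9.61333322e-03,  7.57884775e-01,  6.52317600e-01,
         9.64818690e+02],

[... 1111 characters left out ...]
2539757e-01,
         1.67053221e+03],
       [ 0.00000000e+00,  0.00000000e+00,  0.00000000e+00,
         1.00000000e+00]])}
console []
spatula [([203.0, 255.0], 0.97), ([248.0, 230.0], 0.73), ([253.0, 335.0], 0.66)]
brush [([447.0, 249.0], 0.59)]
dish [([240.0, 174.0], 0.73), ([341.0, 218.0], 0.4)]
amber_bottle [([503.0, 207.0], 0.87)]
beaker [([170.0, 205.0], 0.61), ([243.0, 173.0], 0.39)]
white_jar [([144.0, 272.0], 0.65), ([167.0, 208.0], 0.62)]
spatula_grip [([252.5, 236.9], 0.7), ([207.5, 264.2], 0.62), ([240.8, 336.1], 0.62)]
spatula_tip [([232.4, 217.5], 0.8), ([289.9, 313.1], 0.8)]
cover_lip [([343.8, 203.8], 0.8)]
cover_hinge [([352.2, 153.8], 0.91)]
fader_top []
marker_top []
1.4
```

View pics/scene0.png

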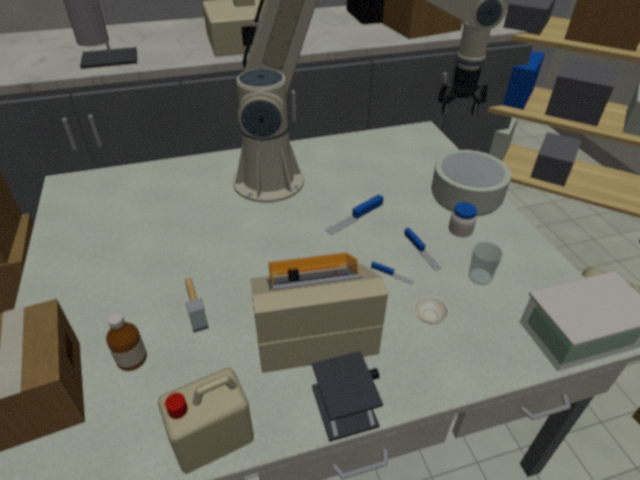

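View pics/top0.png

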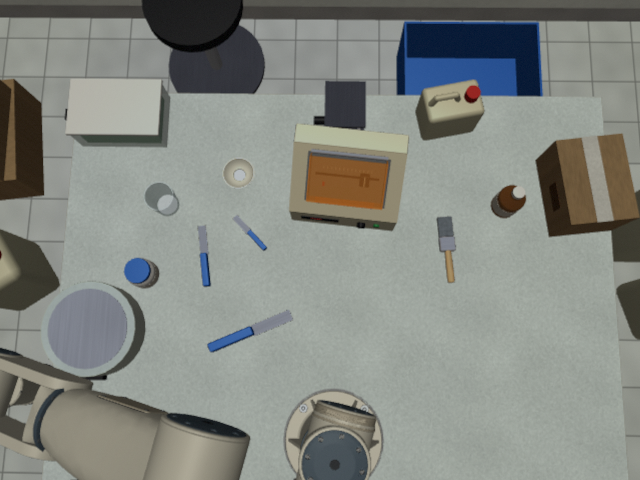

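The pictures show three blue tools. The middle-sized one is at top (204,255), just left of the console. The console in the top picture spans roughly (290..410, 125..230).

```bash
cat > h.py <<'E'
import numpy as np,cv2
from rig import telemetry, imaging, r
from scipy.spatial.transform import Rotation as R
def ray(k,uv):
    d=np.array([(uv[0]-k["cx"])/k["fx"],-(uv[1]-k["cy"])/k["fy"],-1.]);T=k["cam_to_world"]
    return T[:3,3],T[:3,:3]@d
def onplane(k,uv,z=0.,n=(0,0,1),p=None):
    o,d=ray(k,uv);n=np.array(n,float);p=np.array([0,0,z]) if p is None else p
    return o+d*((p-o)@n/(d@n))
def proj(k,P):
    T=k["cam_to_world"];c=T[:3,:3].T@(np.array(P)-T[:3,3])
    return np.array([k["cx"]+k["fx"]*c[0]/-c[2],k["cy"]-k["fy"]*c[1]/-c[2]])
E
python3 - <<'E'
from h import *
im=cv2.imread("pics/top0.png");k=imaging.calibration("top")
hsv=cv2.cvtColor(im,cv2.COLOR_BGR2HSV)
m=cv2.inRange(hsv,(100,120,60),(125,255,255))
n,l,s,c=cv2.connectedComponentsWithStats(m)
for i in range(1,n):
    if s[i,4]>60 and 200<s[i,1]: 
        ys,xs=np.nonzero(l==i);q=cv2.minAreaRect(np.c_[xs,ys].astype(np.float32));bx=cv2.boxPoints(q)
        print(s[i],c[i],[onplane(k,p,26)[:2].round(0).tolist() for p in bx])
big=cv2.resize(im[110:240,280:420],None,fx=5.5,fy=4.5,interpolation=cv2.INTER_CUBIC)
cv2.imwrite("pics/c0.png",cv2.resize(im[115:240,280:420],None,fx=5,fy=4.7,interpolation=cv2.INTER_CUBIC)[:590])
b=im[215:295,190:220];
for n,z in(("spatula_grip",13),("spatula_tip",1.5)):
  for d in imaging.mark_of("top",n): print(n,d["xy"],onplane(k,d["xy"],z).round(1))
ks=imaging.calibration("scene")
for n in("spatula_grip","spatula_tip","spatula","cover_lip","cover_hinge"):
  for d in imaging.mark_of("scene",n): print(n,d["xy"],d["conf"],onplane(ks,d["xy"],{"spatula_grip":13,"spatula_tip":1.5}.get(n,0)).round(1))
# triangulate lip, hinge
for a,b in(((343.8,203.8),(308.5,269.2)),((352.2,153.8),(319.5,281.5))):
    o1,d1=ray(k,a);o2,d2=ray(ks,b);s=np.linalg.lstsq(np.c_[d1,-d2],o2-o1,rcond=None)[0]
    print((o1+d1*s[0]).round(1),(o2+d2*s[1]).round(1))
E
```

```text
[248 230  18  20 104] [256.54807692 239.59615385] [[535.0, 243.0], [544.0, 235.0], [498.0, 187.0], [489.0, 195.0]]
[200 253  10  33 221] [204.71945701 269.19004525] [[477.0, 366.0], [479.0, 348.0], [392.0, 335.0], [390.0, 354.0]]
[125 258  25  25 497] [136.89537223 270.23541247] [[461.0, 568.0], [462.0, 503.0], [397.0, 499.0], [396.0, 563.0]]
[208 327  46  25 419] [230.40095465 338.78042959] [[237.0, 335.0], [286.0, 224.0], [264.0, 214.0], [216.0, 325.0]]
spatula_grip [252.5, 236.9] [525.9 227.5  13. ]
spatula_grip [207.5, 264.2] [449.2 346.7  13. ]
spatula_grip [240.8, 336.1] [258.6 249.1  13. ]
spatula_tip [232.4, 217.5] [581.9 286.5   1.5]
spatula_tip [289.9, 313.1] [321.8 121.4   1.5]
spatula_grip [195.3, 307.9] 0.7 [ 523.9 -298.    13. ]
spatula_grip [419.3, 240.5] 0.64 [446.3 365.7  13. ]
spatula_grip [362.1, 207.5] 0.57 [249.  257.8  13. ]
spatula_grip [387.5, 268.5] 0.53 [528.9 229.   13. ]
spatula_tip [328.5, 232.7] 0.89 [325.  120.7   1.5]
spatula_tip [436.1, 271.2] 0.67 [566.5 361.9   1.5]
spatula_tip [414.0, 282.4] 0.54 [588.6 283.6   1.5]
spatula [353.1, 219.0] 0.88 [281.5 216.2   0. ]
spatula [419.4, 249.4] 0.86 [469.7 356.9   0. ]
spatula [395.1, 273.2] 0.65 [540.3 248.6   0. ]
spatula [292.3, 269.3] 0.16 [445.6 -23.8  -0. ]
cover_lip [308.5, 269.2] 0.61 [457.9  20.1   0. ]
cover_lip [419.0, 241.6] 0.51 [437.7 370.8   0. ]
cover_hinge [319.5, 281.5] 0.88 [512.   36.3   0. ]
cover_hinge [460.0, 232.0] 0.73 [432.3 512.    0. ]
[590.1 -17.4 138.1] [590.4 -16.  138.1]
[698.6 -35.5 209.6] [702.  -22.1 210.3]
```

View pics/c0.png

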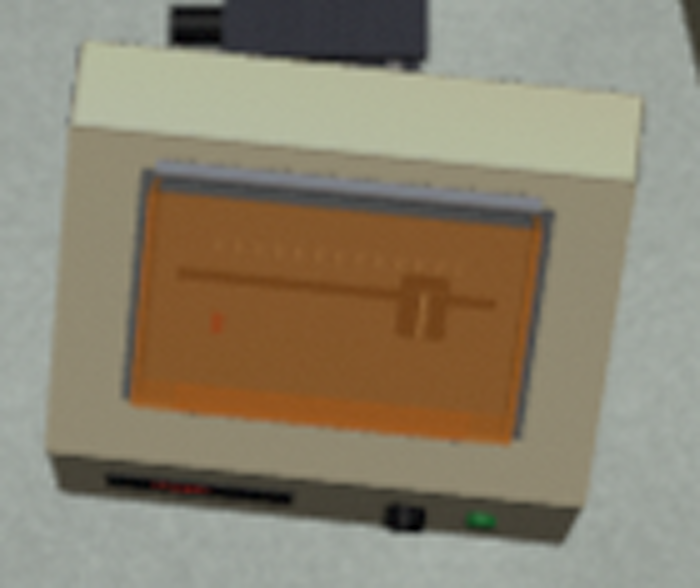

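The crop shows the cover shut, the fader line near crop (422,315) and the red marker at crop (217,323), so the fader must move left. The console edges are clear enough for a pose fit.

```bash
cat >> h.py <<'E'
S35,C35=np.sin(np.radians(35)),np.cos(np.radians(35))
def pan2w(c,P):  # c=(x,y,yaw,dz) console origin; P panel coords
    x,y,z=P; v=np.array([-100+x*C35-z*S35,y,110+x*S35+z*C35+c[3]])
    return R.from_euler("z",c[2]).apply(v)+[c[0],c[1],0]
E
python3 - <<'E'
from h import *
from scipy.optimize import least_squares
k=imaging.calibration("top")
cr={(48,455):(0,140,0),(583,507):(0,-140,0),(70,125):(183,140,0),(637,180):(183,-140,0)}
px=np.array([(280+(a+.5)/5-.5,115+(b+.5)/4.7-.5) for a,b in cr]);P=list(cr.values())
f=lambda c:np.ravel([proj(k,pan2w(c,p))-q for p,q in zip(P,px)])
s=least_squares(lambda c:np.r_[f(c),c[3]/4],[640,-30,-.1,0]);c=s.x
print("console",c.round(3),f(c).round(2))
n=pan2w(c,(0,0,1))-pan2w(c,(0,0,0));o=pan2w(c,(0,0,0))
Rp=np.array([pan2w(c,e)-o for e in np.eye(3)])
for nm,(a,b),z in(("marker",(217,323),5.5),("fader",(422,315),30)):
    w=onplane(k,(280+a/5-.4,115+b/4.7-.4),n=n,p=o+z*n); print(nm,(Rp@(w-o)).round(1))
for nm,q in(("lip",(343.8,203.8)),("hinge",(352.2,153.8))):
    w=onplane(k,q,n=n,p=o+7*n);print(nm,(Rp@(w-o)).round(1))
for q in((202,226),(203.5,226),(203,255)):print("spat",onplane(k,q,1.5).round(1))
# blade outline: pixels differing from bench near tool
im=cv2.imread("pics/top0.png");cv2.imwrite("pics/s0.png",cv2.resize(im[218:292,180:230],None,fx=8,fy=8,interpolation=cv2.INTER_CUBIC))
np.save("console.npy",c)
E
```

```text
console [ 6.63282e+02 -2.49810e+01 -9.70000e-02 -2.86000e-01] [-0.55 -0.74  0.8  -0.28 -0.32  0.53  0.08  0.43]
marker [85.7 57.7  5.5]
fader [109.6 -43.1  30. ]
lip [37.5  0.4  7. ]
hinge [169.8  -7.1   7. ]
spat [556.9 369.4   1.5]
spat [557.  365.3   1.5]
spat [476.1 362.6   1.5]
```

View pics/s0.png

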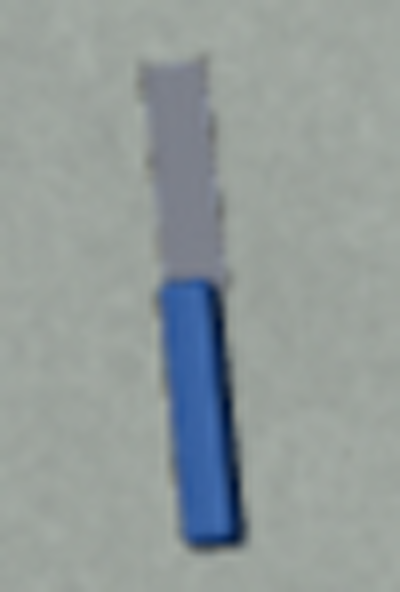

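```bash
cat >> h.py <<'E'
import json
def load():
    try: d=np.load("cmd.npy"); return d[:3],R.from_quat(d[3:7])
    except FileNotFoundError: return np.array([148.441,607.119,231.281]),R.from_euler("xyz",[np.pi,0,2.9018])
def plan(wps,save=True):
    """wps: (pos, Rot, grip, nrows, holdrows); prints calls of 8 rows"""
    p,q=load();rows=[]
    for P,Q,g,n,h in wps:
        P=np.array(P,float);dv=(q.inv()*Q).as_rotvec()
        if n: print("  step mm %.1f deg %.2f"%(np.linalg.norm(P-p)/n,np.degrees(np.linalg.norm(dv))/n))
        for i in range(1,n+1): rows.append((p+(P-p)*i/n,q*R.from_rotvec(dv*i/n),g))
        rows+= [(P,Q,g)]*h; p,q=P,Q
    p,q=load()
    for i in range(0,len(rows),8):
        out=[]
        for P,Q,g in rows[i:i+8]:
            t=((q.inv()*Q).as_rotvec()/np.radians(45)).round(3)+0.;s=(q.inv().apply(P-p)/200).round(3)+0.
            out.append([t.tolist(),s.tolist(),g])
        print(json.dumps(out).replace(" ",""))
        p,q=p+q.apply(s*200),q*R.from_rotvec(t*np.radians(45))
    if save: np.save("cmd.npy",np.r_[p,q.as_quat()])
def down(yaw): return R.from_euler("xyz",[np.pi,0,yaw])
def st():
    s=telemetry.sense();print("t",round(s["clock"],2),s["eef_pos"].round(1),s["tcp_rot"].round(3),"F",s["contact_force"].round(1),"open",round(s["opening"],3),"grip",round(s["grasp_force"],1),"q",s["qpos"].round(2))
E
python3 - <<'E'
from h import *
plan([((454,355.7,200),down(.146+np.pi),1,11,4)])
E
```

```text
step mm 36.1 deg 2.01
[[[0.0,0.0,-0.045],[-0.162,-0.078,0.014],1],[[0.0,0.0,-0.089],[-0.324,-0.156,0.028],1],[[0.0,0.0,-0.134],[-0.486,-0.234,0.043],1],[[0.0,0.0,-0.179],[-0.648,-0.312,0.057],1],[[0.0,0.0,-0.223],[-0.81,-0.39,0.071],1],[[0.0,0.0,-0.268],[-0.972,-0.468,0.085],1],[[0.0,0.0,-0.313],[-1.134,-0.546,0.1],1],[[0.0,0.0,-0.357],[-1.296,-0.624,0.114],1]]
[[[0.0,0.0,-0.045],[-0.135,-0.12,0.014],1],[[0.0,0.0,-0.09],[-0.269,-0.24,0.028],1],[[0.0,0.0,-0.134],[-0.403,-0.36,0.042],1],[[0.0,0.0,-0.134],[-0.403,-0.36,0.042],1],[[0.0,0.0,-0.134],[-0.403,-0.36,0.042],1],[[0.0,0.0,-0.134],[-0.403,-0.36,0.042],1],[[0.0,0.0,-0.134],[-0.403,-0.36,0.042],1]]
```

```bash
rm cmd.npy
python3 - <<'E'
s=open("h.py").read()
a=s.index("    p,q=load()\n    for i in range(0");b=s.index("    if save")
s=s[:a]+'''    p,q=load();out=[];fl=lambda:print(json.dumps(out).replace(" ",""))
    enc=lambda P,Q:(((q.inv()*Q).as_rotvec()/np.radians(45)).round(3)+0.,(q.inv().apply(P-p)/200).round(3)+0.)
    for P,Q,g in rows:
        t,s=enc(P,Q)
        if len(out)==8 or max(abs(np.r_[t,s]))>1:
            fl();out=[];p,q=p+q.apply(ls*200),q*R.from_rotvec(lt*np.radians(45));t,s=enc(P,Q)
        out.append([t.tolist(),s.tolist(),g]);lt,ls=t,s
    fl();p,q=p+q.apply(ls*200),q*R.from_rotvec(lt*np.radians(45))
'''+s[b:]
open("h.py","w").write(s)
from h import *
plan([((454,355.7,200),down(.146+np.pi),1,11,3)])
E
```

```text
step mm 36.1 deg 2.01
[[[0.0,0.0,-0.045],[-0.162,-0.078,0.014],1],[[0.0,0.0,-0.089],[-0.324,-0.156,0.028],1],[[0.0,0.0,-0.134],[-0.486,-0.234,0.043],1],[[0.0,0.0,-0.179],[-0.648,-0.312,0.057],1],[[0.0,0.0,-0.223],[-0.81,-0.39,0.071],1],[[0.0,0.0,-0.268],[-0.972,-0.468,0.085],1]]
[[[0.0,0.0,-0.045],[-0.142,-0.11,0.015],1],[[0.0,0.0,-0.089],[-0.285,-0.221,0.029],1],[[0.0,0.0,-0.134],[-0.427,-0.331,0.043],1],[[0.0,0.0,-0.179],[-0.569,-0.441,0.057],1],[[0.0,0.0,-0.223],[-0.711,-0.551,0.071],1],[[0.0,0.0,-0.223],[-0.711,-0.551,0.071],1],[[0.0,0.0,-0.223],[-0.711,-0.551,0.071],1],[[0.0,0.0,-0.223],[-0.711,-0.551,0.071],1]]
```

>>> {"method": "step_arm", "body": {"moves": [[[0.0, 0.0, -0.045], [-0.162, -0.078, 0.014], 1], [[0.0, 0.0, -0.089], [-0.324, -0.156, 0.028], 1], [[0.0, 0.0, -0.134], [-0.486, -0.234, 0.043], 1], [[0.0, 0.0, -0.179], [-0.648, -0.312, 0.057], 1], [[0.0, 0.0, -0.223], [-0.81, -0.39, 0.071], 1], [[0.0, 0.0, -0.268], [-0.972, -0.468, 0.085], 1]]}}

```text
clock: 2.35
eef_pos: [316.1, 469.1, 214.4]
tcp_rot: [3.141, 0.0, 3.114]
contact_force: [0.3, 0.2, 1.0]
opening: 1.0
grasp_force: 0.0
```

>>> {"method": "step_arm", "body": {"moves": [[[0.0, 0.0, -0.045], [-0.142, -0.11, 0.015], 1], [[0.0, 0.0, -0.089], [-0.285, -0.221, 0.029], 1], [[0.0, 0.0, -0.134], [-0.427, -0.331, 0.043], 1], [[0.0, 0.0, -0.179], [-0.569, -0.441, 0.057], 1], [[0.0, 0.0, -0.223], [-0.711, -0.551, 0.071], 1], [[0.0, 0.0, -0.223], [-0.711, -0.551, 0.071], 1], [[0.0, 0.0, -0.223], [-0.711, -0.551, 0.071], 1], [[0.0, 0.0, -0.223], [-0.711, -0.551, 0.071], 1]]}}

```text
clock: 3.15
eef_pos: [453.4, 356.2, 200.1]
tcp_rot: [3.141, -0.0, -2.996]
contact_force: [-0.4, -0.2, 0.6]
opening: 0.998
grasp_force: 0.0
```

Run:
```python
from h import *
st();k=imaging.calibration("wrist");im=imaging.grab_frame("wrist");cv2.imwrite("pics/w1.png",im[:,:,::-1])
print(k["cam_to_world"].round(2))
for n,z in(("spatula_grip",13),("spatula_tip",1.5),("spatula",0)):
  for d in imaging.mark_of("wrist",n): print(n,np.round(d["xy"],1),round(d["conf"],2),onplane(k,d["xy"],z).round(1))
hsv=cv2.cvtColor(im,cv2.COLOR_RGB2HSV);m=cv2.inRange(hsv,(100,120,60),(125,255,255))
n,l,s,c=cv2.connectedComponentsWithStats(m)
for i in range(1,n):
    if s[i,4]>800:
        ys,xs=np.nonzero(l==i);bx=cv2.boxPoints(cv2.minAreaRect(np.c_[xs,ys].astype(np.float32)))
        print(s[i],[onplane(k,p,26)[:2].round(1).tolist() for p in bx])
```

```text
t 3.15 [453.4 356.2 200.1] [ 3.141 -0.    -2.996] F [-0.4 -0.2  0.6] open 0.998 grip 0.0 q [ 0.66  0.31  1.77  0.    1.06 -1.05]
[[-1.4000e-01 -9.4000e-01 -3.1000e-01  3.7508e+02]
 [ 9.9000e-01 -1.4000e-01 -5.0000e-02  3.4420e+02]
 [ 0.0000e+00 -3.1000e-01  9.5000e-01  3.4179e+02]
 [ 0.0000e+00  0.0000e+00  0.0000e+00  1.0000e+00]]
spatula_grip [315.7 212.8] 0.9 [452.9 354.9  13. ]
spatula_grip [187.9 263.3] 0.64 [527.4 227.7  13. ]
spatula_tip [313.7 302.3] 0.96 [560.5 368.2   1.5]
spatula_tip [233.1 311.7] 0.64 [586.2 277.2   1.5]
spatula_tip [73.5 31. ] 0.64 [321.6 116.3   1.5]
spatula [198.9 271.3] 0.92 [541.4 235.5   0. ]
spatula [313.4 229. ] 0.85 [474.  355.5   0. ]
[ 306  150   17   91 1472] [[392.4, 337.1], [390.2, 351.7], [476.6, 364.8], [478.9, 348.9]]
[ 470  182   88   79 5371] [[439.6, 492.5], [374.2, 532.7], [417.6, 604.3], [489.3, 566.1]]
[ 149  226   54   55 1058] [[496.0, 192.4], [482.1, 204.8], [526.8, 249.2], [541.9, 236.7]]
```

View pics/w1.png

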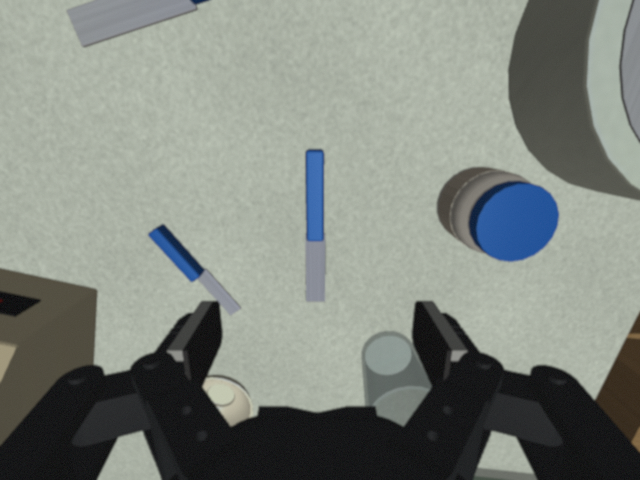

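The wrist view shows the spatula upright at columns 306–326, its blade end at (315,300), matching the top-view estimate. I'm descending to grip it.

Run:
```python
from h import *
Q=down(.15+np.pi)
plan([((453.8,354,40),Q,1,4,0),((453.8,354,2.5),Q,1,3,1),((453.8,354,2.5),Q,-1,0,8)])
```

```text
step mm 40.0 deg 0.06
  step mm 12.5 deg 0.00
[[[0.0,0.0,-0.001],[0.001,-0.002,0.2],1],[[0.0,0.0,-0.003],[0.001,-0.004,0.4],1],[[0.0,0.0,-0.004],[0.002,-0.006,0.6],1],[[0.0,0.0,-0.005],[0.002,-0.008,0.8],1],[[0.0,0.0,-0.005],[0.002,-0.008,0.863],1],[[0.0,0.0,-0.005],[0.002,-0.008,0.925],1],[[0.0,0.0,-0.005],[0.002,-0.008,0.988],1],[[0.0,0.0,-0.005],[0.002,-0.008,0.988],1]]
[[[0.0,0.0,0.0],[0.0,0.0,0.0],-1],[[0.0,0.0,0.0],[0.0,0.0,0.0],-1],[[0.0,0.0,0.0],[0.0,0.0,0.0],-1],[[0.0,0.0,0.0],[0.0,0.0,0.0],-1],[[0.0,0.0,0.0],[0.0,0.0,0.0],-1],[[0.0,0.0,0.0],[0.0,0.0,0.0],-1],[[0.0,0.0,0.0],[0.0,0.0,0.0],-1],[[0.0,0.0,0.0],[0.0,0.0,0.0],-1]]
```

>>> {"method": "step_arm", "body": {"moves": [[[0.0, 0.0, -0.001], [0.001, -0.002, 0.2], 1], [[0.0, 0.0, -0.003], [0.001, -0.004, 0.4], 1], [[0.0, 0.0, -0.004], [0.002, -0.006, 0.6], 1], [[0.0, 0.0, -0.005], [0.002, -0.008, 0.8], 1], [[0.0, 0.0, -0.005], [0.002, -0.008, 0.863], 1], [[0.0, 0.0, -0.005], [0.002, -0.008, 0.925], 1], [[0.0, 0.0, -0.005], [0.002, -0.008, 0.988], 1], [[0.0, 0.0, -0.005], [0.002, -0.008, 0.988], 1]]}}

```text
clock: 4.15
eef_pos: [453.7, 354.2, 2.1]
tcp_rot: [-3.141, -0.0, -2.992]
contact_force: [-0.6, -0.2, 1.3]
opening: 0.998
grasp_force: 0.0
```

>>> {"method": "step_arm", "body": {"moves": [[[0.0, 0.0, 0.0], [0.0, 0.0, 0.0], -1], [[0.0, 0.0, 0.0], [0.0, 0.0, 0.0], -1], [[0.0, 0.0, 0.0], [0.0, 0.0, 0.0], -1], [[0.0, 0.0, 0.0], [0.0, 0.0, 0.0], -1], [[0.0, 0.0, 0.0], [0.0, 0.0, 0.0], -1], [[0.0, 0.0, 0.0], [0.0, 0.0, 0.0], -1], [[0.0, 0.0, 0.0], [0.0, 0.0, 0.0], -1], [[0.0, 0.0, 0.0], [0.0, 0.0, 0.0], -1]], "squeeze": 90}}

```text
clock: 4.95
eef_pos: [454.1, 354.3, 3.2]
tcp_rot: [3.141, 0.001, -2.992]
contact_force: [-1.9, -1.1, 6.6]
opening: 0.192
grasp_force: 88.6
```

```bash
cat >> h.py <<'E'
c=np.load("console.npy");LT,UZ=106.,3.2
O=pan2w(c,(0,0,0));Rp=np.array([pan2w(c,e)-O for e in np.eye(3)]).T
QT=R.from_matrix(Rp@np.diag([-1,1,-1.]))
def tip(x,y,z): return pan2w(c,(x-LT,y,z+UZ))   # tip underside in panel frame -> TCP
def where():
    s=telemetry.sense();v=Rp.T@(s["eef_pos"]-O);print("tip panel",(v+[LT,0,-UZ]).round(1),"Fpanel",(Rp.T@s["contact_force"]).round(1));st()
E
python3 - <<'E'
from h import *
D=down(.15+np.pi)
print(tip(0,0,25),tip(25,0,6))
plan([((450,354,150),D,-1,4,0),((390,330,190),D,-1,2,0),(tip(-20,0,60),QT,-1,9,0),(tip(25,0,8),QT,-1,4,4)])
E
```

```text
[461.23106683  -5.32250101  72.01471451] [492.46035525  -8.3609543   70.79023658]
  step mm 36.9 deg 0.00
  step mm 38.0 deg 0.00
  step mm 38.7 deg 4.19
  step mm 17.2 deg 0.00
[[[0.0,0.0,0.0],[0.005,0.001,-0.184],-1],[[0.0,0.0,0.0],[0.009,0.001,-0.369],-1],[[0.0,0.0,0.0],[0.014,0.002,-0.553],-1],[[0.0,0.0,0.0],[0.019,0.003,-0.738],-1],[[0.0,0.0,0.0],[0.176,-0.034,-0.838],-1],[[0.0,0.0,0.0],[0.333,-0.071,-0.938],-1],[[0.011,-0.086,0.034],[0.342,-0.257,-0.882],-1],[[0.021,-0.172,0.067],[0.35,-0.442,-0.826],-1]]
[[[0.011,-0.086,0.034],[0.006,-0.184,0.058],-1],[[0.022,-0.172,0.068],[0.013,-0.369,0.117],-1],[[0.032,-0.258,0.102],[0.019,-0.554,0.175],-1],[[0.043,-0.344,0.136],[0.025,-0.738,0.233],-1],[[0.054,-0.43,0.17],[0.031,-0.923,0.291],-1]]
[[[0.01,-0.086,0.033],[0.003,-0.182,0.064],-1],[[0.021,-0.172,0.067],[0.005,-0.365,0.128],-1],[[0.021,-0.172,0.067],[-0.059,-0.369,0.185],-1],[[0.021,-0.172,0.067],[-0.124,-0.373,0.242],-1],[[0.021,-0.172,0.067],[-0.188,-0.378,0.299],-1],[[0.021,-0.172,0.067],[-0.252,-0.382,0.356],-1],[[0.021,-0.172,0.067],[-0.252,-0.382,0.356],-1],[[0.021,-0.172,0.067],[-0.252,-0.382,0.356],-1]]
[[[0.0,0.0,0.0],[0.0,0.0,0.0],-1],[[0.0,0.0,0.0],[0.0,0.0,0.0],-1]]
```

>>> {"method": "step_arm", "body": {"moves": [[[0.0, 0.0, 0.0], [0.005, 0.001, -0.184], -1], [[0.0, 0.0, 0.0], [0.009, 0.001, -0.369], -1], [[0.0, 0.0, 0.0], [0.014, 0.002, -0.553], -1], [[0.0, 0.0, 0.0], [0.019, 0.003, -0.738], -1], [[0.0, 0.0, 0.0], [0.176, -0.034, -0.838], -1], [[0.0, 0.0, 0.0], [0.333, -0.071, -0.938], -1], [[0.011, -0.086, 0.034], [0.342, -0.257, -0.882], -1], [[0.021, -0.172, 0.067], [0.35, -0.442, -0.826], -1]]}}

```text
clock: 5.75
eef_pos: [398.0, 256.0, 168.6]
tcp_rot: [-3.13, 0.14, -3.043]
contact_force: [0.1, -0.1, -1.1]
opening: 0.192
grasp_force: 88.0
```

>>> {"method": "step_arm", "body": {"moves": [[[0.011, -0.086, 0.034], [0.006, -0.184, 0.058], -1], [[0.022, -0.172, 0.068], [0.013, -0.369, 0.117], -1], [[0.032, -0.258, 0.102], [0.019, -0.554, 0.175], -1], [[0.043, -0.344, 0.136], [0.025, -0.738, 0.233], -1], [[0.054, -0.43, 0.17], [0.031, -0.923, 0.291], -1]]}}

```text
clock: 6.25
eef_pos: [416.5, 80.8, 115.4]
tcp_rot: [-3.119, 0.457, 3.113]
contact_force: [0.7, -0.9, 0.0]
opening: 0.19
grasp_force: 88.0
```

>>> {"method": "step_arm", "body": {"moves": [[[0.01, -0.086, 0.033], [0.003, -0.182, 0.064], -1], [[0.021, -0.172, 0.067], [0.005, -0.365, 0.128], -1], [[0.021, -0.172, 0.067], [-0.059, -0.369, 0.185], -1], [[0.021, -0.172, 0.067], [-0.124, -0.373, 0.242], -1], [[0.021, -0.172, 0.067], [-0.188, -0.378, 0.299], -1], [[0.021, -0.172, 0.067], [-0.252, -0.382, 0.356], -1], [[0.021, -0.172, 0.067], [-0.252, -0.382, 0.356], -1], [[0.021, -0.172, 0.067], [-0.252, -0.382, 0.356], -1]]}}

```text
clock: 7.05
eef_pos: [496.3, -0.3, 107.4]
tcp_rot: [-3.137, 0.541, 3.054]
contact_force: [-4.4, -1.5, -5.6]
opening: 0.191
grasp_force: 88.5
```

Run:
```python
from h import *
where();k=imaging.calibration("wrist")
im=imaging.grab_frame("wrist");im2=imaging.grab_frame("top")
a=im[:,:,::-1];b=cv2.resize(im2[100:260,270:430,::-1],(480,480),interpolation=cv2.INTER_CUBIC)
cv2.imwrite("pics/w2.png",cv2.resize(np.hstack([a,b]),(800,343)))
for cam in("wrist","top"):
  kk=imaging.calibration(cam)
  for n in("spatula_tip","cover_lip","marker_top","fader_top"):
    for d in imaging.mark_of(cam,n): print(cam,n,np.round(d["xy"],1),round(d["conf"],2))
  print("pred tip",proj(kk,pan2w(c,(25,0,9.5))),"lip",proj(kk,pan2w(c,(35,0,10))))
```

```text
tip panel [48.5  8.4 34.2] Fpanel [-6.7 -1.9 -2.1]
t 7.05 [ 4.963e+02 -3.000e-01  1.074e+02] [-3.137  0.541  3.054] F [-4.4 -1.5 -5.6] open 0.191 grip 88.5 q [ 0.05  0.19  2.39 -1.29  0.08 -0.16]
wrist cover_lip [319.7 314.1] 0.59
pred tip [302.6058087 407.1416648] lip [302.61225975 421.16464958]
top spatula_tip [294.5 315.2] 0.88
top spatula_tip [232.5 215.3] 0.72
top cover_lip [343.9 203.4] 0.92
top fader_top [335.8 233.2] 0.39
pred tip [343.44270144 208.740341  ] lip [343.82416971 205.15153753]
```

View pics/w2.png

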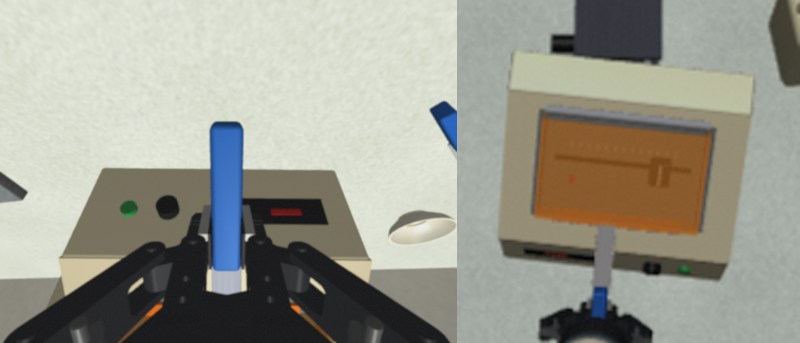

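The right half shows the blade's tip against the cover's front, well above the gap. Joint 4 is at its limit and joint 5 is near zero, so a 35° tilt is out of reach this low. I'll back off and check which tilts are reachable.

>>> {"method": "step_arm", "body": {"moves": [[[0, 0.0, 0], [0.1, 0, -0.1], -1], [[0, 0.05, 0], [0.2, 0, -0.2], -1], [[0, 0.1, 0], [0.3, 0, -0.25], -1], [[0, 0.15, 0], [0.3, 0, -0.3], -1], [[0, 0.2, 0], [0.3, 0, -0.3], -1], [[0, 0.3, 0], [0.3, 0, -0.3], -1], [[0, 0.3, 0], [0.3, 0, -0.3], -1], [[0, 0.3, 0], [0.3, 0, -0.3], -1]]}}

```text
clock: 8.35
eef_pos: [417.4, 7.1, 129.9]
tcp_rot: [-3.137, 0.314, 3.054]
contact_force: [0.5, -0.4, -1.2]
opening: 0.191
grasp_force: 88.7
```

Run:
```python
from h import *
where()
s=telemetry.sense();rr=np.hypot(*s["eef_pos"][:2])
D=[(625.0,230.5,.3537,1.6341,0),(576.6,200.1,.31,1.77,0),(496.3,107.4,.19,2.39,.6)]
z=R.from_euler("xyz",s["tcp_rot"]).apply([0,0,1]);print("tilt",np.degrees(np.arccos(-z[2])))
D.append((rr,s["eef_pos"][2],s["qpos"][1],s["qpos"][2],np.arccos(-z[2])))
A=[];b=[]
for r_,z_,a,e,t in D:
    A+=[[1,0,np.sin(a),np.sin(a+e),np.sin(t)],[0,1,np.cos(a),np.cos(a+e),-np.cos(t)]];b+=[r_,z_]
x,res,_,sv=np.linalg.lstsq(np.array(A),np.array(b),rcond=None);print(x.round(0),sv.round(2),(np.array(A)@x-b).round(1))
```

```text
tip panel [-3.5  8.2 98.1] Fpanel [-0.2 -0.3 -1.3]
t 8.35 [417.4   7.1 129.9] [-3.137  0.314  3.054] F [ 0.5 -0.4 -1.2] open 0.191 grip 88.7 q [ 0.05  0.04  2.36 -0.12  0.43 -1.33]
tilt 17.964523196079625
[ 36. 100. 563. 426. 226.] [3.66 2.49 0.6  0.15 0.12] [-3.8 -1.2  3.8  2.   1.1 -2.1 -1.   1.3]
```

Run:
```python
from h import *
def q5(T,al):
    r_=np.hypot(*T[:2])+0;W=np.array([r_-226*np.sin(al)-36,T[2]+226*np.cos(al)-100])
    D=np.hypot(*W);ce=(D*D-563**2-426**2)/(2*563*426);e=np.arccos(ce)
    a=np.arctan2(W[0],W[1])-np.arctan2(426*np.sin(e),563+426*np.cos(e));return a,e,np.pi-al-a-e
for al in(15,20,25,30,35):
    b=np.radians(35-al) # blade rel panel
    for nm,(x,z) in dict(pre=(20,4),ins=(46,2),mid=(110,100),end=(225,70),fad=(122,8)).items():
        P=pan2w(c,(x-106*np.cos(b)+3.2*np.sin(b),0,z+106*np.sin(b)+3.2*np.cos(b)))
        print(al,nm,P.round(0),np.round(q5(P,np.radians(al)),2))
```

```text
15 pre [475.  -7. 100.] [0.21 2.26 0.41]
15 ins [497.  -9. 113.] [0.21 2.2  0.46]
15 mid [494.  -8. 230.] [0.05 2.04 0.78]
15 end [605. -19. 272.] [0.21 1.75 0.92]
15 fad [556. -15. 162.] [0.23 2.02 0.63]
20 pre [478.  -7.  91.] [0.21 2.31 0.27]
20 ins [500.  -9. 104.] [0.22 2.25 0.32]
20 mid [496.  -9. 221.] [0.04 2.1  0.66]
20 end [607. -20. 263.] [0.19 1.81 0.79]
20 fad [558. -15. 153.] [0.23 2.07 0.49]
25 pre [481.  -7.  83.] [0.22 2.36 0.12]
25 ins [503.  -9.  96.] [0.23 2.3  0.18]
25 mid [499.  -9. 213.] [0.03 2.15 0.52]
25 end [610. -20. 254.] [0.18 1.87 0.66]
25 fad [562. -15. 144.] [0.23 2.12 0.36]
30 pre [485.  -8.  74.] [ 0.24  2.41 -0.04]
30 ins [507. -10.  88.] [0.24 2.35 0.03]
30 mid [503.  -9. 204.] [0.03 2.2  0.38]
30 end [614. -20. 246.] [0.17 1.92 0.52]
30 fad [566. -15. 136.] [0.23 2.17 0.21]
35 pre [490.  -8.  66.] [ 0.28  2.45 -0.2 ]
35 ins [512. -10.  80.] [ 0.27  2.39 -0.13]
35 mid [508. -10. 197.] [0.04 2.25 0.24]
35 end [619. -21. 238.] [0.17 1.97 0.38]
35 fad [570. -16. 128.] [0.25 2.22 0.06]
```

```bash
cat >> h.py <<'E'
def setcmd():
    s=telemetry.sense();np.save("cmd.npy",np.r_[s["eef_pos"],R.from_euler("xyz",s["tcp_rot"]).as_quat()])
def tp(x,y,z,al=25.):
    "TCP pos+rot for tip underside at panel (x,y,z), blade elevation al deg"
    Q=R.from_rotvec(Rp[:,1]*np.radians(35-al))*QT
    return pan2w(c,(x,y,z))-Q.apply([-LT,0,UZ]),Q
def where():
    s=telemetry.sense();Q=R.from_euler("xyz",s["tcp_rot"])
    print("tip panel",(Rp.T@(s["eef_pos"]+Q.apply([-LT,0,UZ])-O)).round(1),"elev",np.degrees(np.arcsin(-Q.as_matrix()[2,0])).round(1),"Fpanel",(Rp.T@s["contact_force"]).round(1));st()
E
python3 - <<'E'
from h import *
setcmd();where()
plan([(*tp(22,0,25),-1,4,0),(*tp(22,0,5),-1,2,2)])
E
```

```text
tip panel [-9.1  9.  67.2] elev 18.0 Fpanel [-0.2 -0.3 -1.3]
t 8.35 [417.4   7.1 129.9] [-3.137  0.314  3.054] F [ 0.5 -0.4 -1.2] open 0.191 grip 88.7 q [ 0.05  0.04  2.36 -0.12  0.43 -1.33]
  step mm 15.5 deg 1.76
  step mm 10.0 deg 0.00
[[[0.0,-0.039,0.003],[-0.053,-0.011,0.055],-1],[[-0.001,-0.078,0.005],[-0.106,-0.021,0.111],-1],[[-0.001,-0.117,0.008],[-0.159,-0.032,0.166],-1],[[-0.002,-0.156,0.011],[-0.212,-0.042,0.221],-1],[[-0.002,-0.156,0.011],[-0.227,-0.042,0.269],-1],[[-0.002,-0.156,0.011],[-0.241,-0.042,0.317],-1],[[-0.002,-0.156,0.011],[-0.241,-0.042,0.317],-1],[[-0.002,-0.156,0.011],[-0.241,-0.042,0.317],-1]]
```

>>> {"method": "step_arm", "body": {"moves": [[[0.0, -0.039, 0.003], [-0.053, -0.011, 0.055], -1], [[-0.001, -0.078, 0.005], [-0.106, -0.021, 0.111], -1], [[-0.001, -0.117, 0.008], [-0.159, -0.032, 0.166], -1], [[-0.002, -0.156, 0.011], [-0.212, -0.042, 0.221], -1], [[-0.002, -0.156, 0.011], [-0.227, -0.042, 0.269], -1], [[-0.002, -0.156, 0.011], [-0.241, -0.042, 0.317], -1], [[-0.002, -0.156, 0.011], [-0.241, -0.042, 0.317], -1], [[-0.002, -0.156, 0.011], [-0.241, -0.042, 0.317], -1]]}}

```text
clock: 9.15
eef_pos: [479.3, -6.4, 82.8]
tcp_rot: [3.14, 0.431, 3.046]
contact_force: [-0.6, -0.3, -0.9]
opening: 0.191
grasp_force: 88.7
```

Run:
```python
from h import *
where()
plan([(*tp(22,0,2.5),-1,1,1),(*tp(22,0,0),-1,2,3)])
```

```text
tip panel [18.7  0.8  4.6] elev 24.7 Fpanel [-1.  -0.3 -0.4]
t 9.15 [479.3  -6.4  82.8] [3.14  0.431 3.046] F [-0.6 -0.3 -0.9] open 0.191 grip 88.7 q [ 0.02  0.23  2.36 -0.37  0.13 -1.1 ]
  step mm 2.5 deg 0.02
  step mm 1.2 deg 0.00
[[[0.0,0.0,0.0],[-0.003,0.0,0.012],-1],[[0.0,0.0,0.0],[-0.003,0.0,0.012],-1],[[0.0,0.0,0.0],[-0.004,0.0,0.018],-1],[[0.0,0.0,0.0],[-0.005,0.0,0.024],-1],[[0.0,0.0,0.0],[-0.005,0.0,0.024],-1],[[0.0,0.0,0.0],[-0.005,0.0,0.024],-1],[[0.0,0.0,0.0],[-0.005,0.0,0.024],-1]]
```

>>> {"method": "step_arm", "body": {"moves": [[[0.0, 0.0, 0.0], [-0.003, 0.0, 0.012], -1], [[0.0, 0.0, 0.0], [-0.003, 0.0, 0.012], -1], [[0.0, 0.0, 0.0], [-0.004, 0.0, 0.018], -1], [[0.0, 0.0, 0.0], [-0.005, 0.0, 0.024], -1], [[0.0, 0.0, 0.0], [-0.005, 0.0, 0.024], -1], [[0.0, 0.0, 0.0], [-0.005, 0.0, 0.024], -1], [[0.0, 0.0, 0.0], [-0.005, 0.0, 0.024], -1]]}}

```text
clock: 9.85
eef_pos: [482.9, -6.9, 79.3]
tcp_rot: [3.14, 0.431, 3.045]
contact_force: [-0.2, -0.9, -0.3]
opening: 0.194
grasp_force: 88.7
```

Run:
```python
from h import *
where()
k=imaging.calibration("top");im=imaging.grab_frame("top");print("pred tip,lip",proj(k,pan2w(c,(22,0,3))),proj(k,pan2w(c,(35,0,12))))
cv2.imwrite("pics/t3.png",cv2.resize(im[185:245,300:390,::-1],None,fx=8,fy=8,interpolation=cv2.INTER_CUBIC))
```

```text
tip panel [19.7  0.6 -0.4] elev 24.7 Fpanel [-0.2 -0.9 -0.2]
t 9.85 [482.9  -6.9  79.3] [3.14  0.431 3.045] F [-0.2 -0.9 -0.3] open 0.194 grip 88.7 q [ 0.01  0.24  2.36 -0.39  0.12 -1.08]
pred tip,lip [343.43408351 208.90651141] [343.79126239 205.43409279]
```

View pics/t3.png

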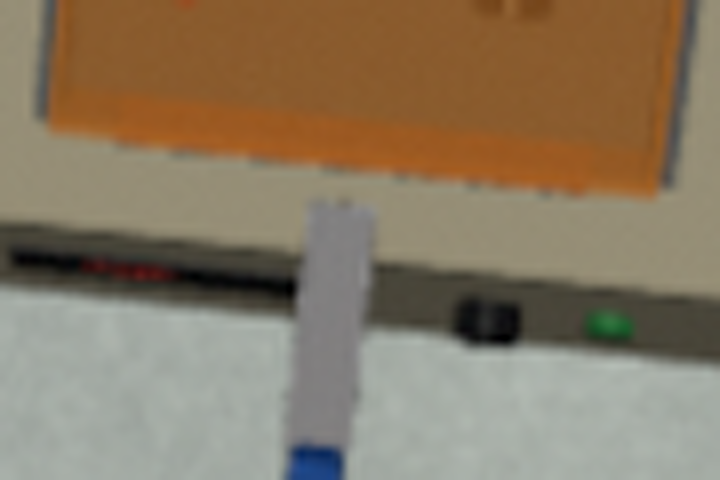

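The crop shows the blade tip at (345,205), about 5 image rows short of the lip edge at (350,165) and centred under it. There is no panel contact yet, so I'll go down in small steps.

Run:
```python
from h import *
plan([(*tp(22,0,-1.5),-1,2,2)],)
plan([(*tp(22,0,-3),-1,2,2)])
```

```text
step mm 0.8 deg 0.01
[[[0.0,0.0,0.0],[-0.001,0.0,0.004],-1],[[0.0,0.0,0.0],[-0.001,0.0,0.008],-1],[[0.0,0.0,0.0],[-0.001,0.0,0.008],-1],[[0.0,0.0,0.0],[-0.001,0.0,0.008],-1]]
  step mm 0.7 deg 0.01
[[[0.0,0.0,0.0],[-0.001,0.0,0.004],-1],[[0.0,0.0,0.0],[-0.001,0.0,0.007],-1],[[0.0,0.0,0.0],[-0.001,0.0,0.007],-1],[[0.0,0.0,0.0],[-0.001,0.0,0.007],-1]]
```

>>> {"method": "step_arm", "body": {"moves": [[[0.0, 0.0, 0.0], [-0.001, 0.0, 0.004], -1], [[0.0, 0.0, 0.0], [-0.001, 0.0, 0.008], -1], [[0.0, 0.0, 0.0], [-0.001, 0.0, 0.008], -1], [[0.0, 0.0, 0.0], [-0.001, 0.0, 0.008], -1]]}}

```text
clock: 10.3
eef_pos: [483.8, -6.9, 77.8]
tcp_rot: [3.14, 0.431, 3.045]
contact_force: [-0.3, -0.6, -0.0]
opening: 0.189
grasp_force: 88.7
```

>>> {"method": "step_arm", "body": {"moves": [[[0.0, 0.0, 0.0], [-0.001, 0.0, 0.004], -1], [[0.0, 0.0, 0.0], [-0.001, 0.0, 0.007], -1], [[0.0, 0.0, 0.0], [-0.001, 0.0, 0.007], -1], [[0.0, 0.0, 0.0], [-0.001, 0.0, 0.007], -1]]}}

```text
clock: 10.7
eef_pos: [484.5, -7.0, 76.6]
tcp_rot: [3.14, 0.431, 3.045]
contact_force: [0.1, -0.4, -0.2]
opening: 0.19
grasp_force: 88.7
```

Run:
```python
from h import *
where()
```

```text
tip panel [19.5  0.7 -3.5] elev 24.7 Fpanel [ 0.  -0.3 -0.3]
t 10.7 [484.5  -7.   76.6] [3.14  0.431 3.045] F [ 0.1 -0.4 -0.2] open 0.19 grip 88.7 q [ 0.01  0.25  2.36 -0.42  0.11 -1.06]
```

Run:
```python
from h import *
plan([(*tp(22,0,-5),-1,2,2)],)
plan([(*tp(22,0,-7),-1,2,2)])
```

```text
step mm 1.0 deg 0.01
[[[0.0,0.0,0.0],[-0.001,0.0,0.005],-1],[[0.0,0.0,0.0],[-0.002,0.0,0.01],-1],[[0.0,0.0,0.0],[-0.002,0.0,0.01],-1],[[0.0,0.0,0.0],[-0.002,0.0,0.01],-1]]
  step mm 1.0 deg 0.01
[[[0.0,0.0,0.0],[-0.001,0.0,0.005],-1],[[0.0,0.0,0.0],[-0.002,0.0,0.01],-1],[[0.0,0.0,0.0],[-0.002,0.0,0.01],-1],[[0.0,0.0,0.0],[-0.002,0.0,0.01],-1]]
```

>>> {"method": "step_arm", "body": {"moves": [[[0.0, 0.0, 0.0], [-0.001, 0.0, 0.005], -1], [[0.0, 0.0, 0.0], [-0.002, 0.0, 0.01], -1], [[0.0, 0.0, 0.0], [-0.002, 0.0, 0.01], -1], [[0.0, 0.0, 0.0], [-0.002, 0.0, 0.01], -1]]}}

```text
clock: 11.1
eef_pos: [485.4, -7.1, 75.0]
tcp_rot: [3.14, 0.431, 3.045]
contact_force: [-5.2, 0.1, 4.8]
opening: 0.193
grasp_force: 89.6
```

Contact at 7 N, with the tip's true zero about 4.3 mm below nominal. I'll ease off slightly and slide the blade under the lip.

Run:
```python
from h import *
P,Q=tp(22,0,-5);np.save("cmd.npy",np.r_[P,Q.as_quat()])
plan([(*tp(22,0,-3.4),-1,1,0),(*tp(50,0,-3.4),-1,4,2)])
```

```text
step mm 1.6 deg 0.00
  step mm 7.0 deg 0.00
[[[0.0,0.0,0.0],[0.001,0.0,-0.008],-1],[[0.0,0.0,0.0],[-0.033,0.0,-0.014],-1],[[0.0,0.0,0.0],[-0.068,0.0,-0.02],-1],[[0.0,0.0,0.0],[-0.102,0.0,-0.026],-1],[[0.0,0.0,0.0],[-0.136,0.0,-0.032],-1],[[0.0,0.0,0.0],[-0.136,0.0,-0.032],-1],[[0.0,0.0,0.0],[-0.136,0.0,-0.032],-1]]
```

>>> {"method": "step_arm", "body": {"moves": [[[0.0, 0.0, 0.0], [0.001, 0.0, -0.008], -1], [[0.0, 0.0, 0.0], [-0.033, 0.0, -0.014], -1], [[0.0, 0.0, 0.0], [-0.068, 0.0, -0.02], -1], [[0.0, 0.0, 0.0], [-0.102, 0.0, -0.026], -1], [[0.0, 0.0, 0.0], [-0.136, 0.0, -0.032], -1], [[0.0, 0.0, 0.0], [-0.136, 0.0, -0.032], -1], [[0.0, 0.0, 0.0], [-0.136, 0.0, -0.032], -1]]}}

```text
clock: 11.8
eef_pos: [507.6, -9.2, 92.2]
tcp_rot: [3.14, 0.431, 3.045]
contact_force: [-0.3, 0.6, 0.0]
opening: 0.186
grasp_force: 88.8
```

Run:
```python
from h import *
where()
```

```text
tip panel [47.4  0.7 -4. ] elev 24.7 Fpanel [-0.3  0.6  0.2]
t 11.8 [507.6  -9.2  92.2] [3.14  0.431 3.045] F [-0.3  0.6  0. ] open 0.186 grip 88.8 q [ 0.01  0.24  2.3  -0.25  0.17 -1.23]
```

```bash
cat >> h.py <<'E'
def tt(x,y,z,al=25): return tp(x+5,y,z-3.7,al)
def cov(phi,e=18,b=10.):
    f=np.radians(phi);b=np.radians(b);C=np.array([-114*np.cos(f)+4*np.sin(f),114*np.sin(f)+4*np.cos(f)])
    T=C+e*np.array([np.cos(b),-np.sin(b)]);return T[0]+165,T[1]+4-3
E
python3 - <<'E'
from h import *
w=[(*tt(45,0,17),-1,3,0),(*tt(67,0,13),-1,3,2)]
for f in(12,20,30,40,50,60):
    x,z=cov(f);print(f,round(x),round(z));w.append((*tt(x,0,z),-1,3,0))
plan(w+[(*w[-1][:2],-1,0,2)])
E
```

```text
12 72 25
20 77 41
30 86 58
40 98 74
50 113 88
60 129 99
  step mm 5.6 deg 0.00
  step mm 7.5 deg 0.00
  step mm 4.5 deg 0.00
  step mm 5.3 deg 0.00
  step mm 6.6 deg 0.00
  step mm 6.6 deg 0.00
  step mm 6.6 deg 0.00
  step mm 6.6 deg 0.00
[[[0.0,0.0,0.0],[0.005,0.0,-0.027],-1],[[0.0,0.0,0.0],[0.009,0.0,-0.055],-1],[[0.0,0.0,0.0],[0.014,0.0,-0.082],-1],[[0.0,0.0,0.0],[-0.023,0.0,-0.082],-1],[[0.0,0.0,0.0],[-0.061,0.0,-0.082],-1],[[0.0,0.0,0.0],[-0.098,0.0,-0.082],-1],[[0.0,0.0,0.0],[-0.098,0.0,-0.082],-1],[[0.0,0.0,0.0],[-0.098,0.0,-0.082],-1]]
[[[0.0,0.0,0.0],[-0.004,0.0,-0.022],-1],[[0.0,0.0,0.0],[-0.009,0.0,-0.044],-1],[[0.0,0.0,0.0],[-0.014,0.0,-0.066],-1],[[0.0,0.0,0.0],[-0.018,0.0,-0.092],-1],[[0.0,0.0,0.0],[-0.021,0.0,-0.118],-1],[[0.0,0.0,0.0],[-0.025,0.0,-0.145],-1],[[0.0,0.0,0.0],[-0.035,0.0,-0.176],-1],[[0.0,0.0,0.0],[-0.044,0.0,-0.208],-1]]
[[[0.0,0.0,0.0],[-0.01,0.0,-0.032],-1],[[0.0,0.0,0.0],[-0.025,0.0,-0.061],-1],[[0.0,0.0,0.0],[-0.04,0.0,-0.091],-1],[[0.0,0.0,0.0],[-0.055,0.0,-0.12],-1],[[0.0,0.0,0.0],[-0.075,0.0,-0.147],-1],[[0.0,0.0,0.0],[-0.095,0.0,-0.173],-1],[[0.0,0.0,0.0],[-0.115,0.0,-0.2],-1],[[0.0,0.0,0.0],[-0.139,0.0,-0.222],-1]]
[[[0.0,0.0,0.0],[-0.024,0.0,-0.023],-1],[[0.0,0.0,0.0],[-0.049,0.0,-0.045],-1],[[0.0,0.0,0.0],[-0.049,0.0,-0.045],-1],[[0.0,0.0,0.0],[-0.049,0.0,-0.045],-1]]
```

>>> {"method": "step_arm", "body": {"moves": [[[0.0, 0.0, 0.0], [0.005, 0.0, -0.027], -1], [[0.0, 0.0, 0.0], [0.009, 0.0, -0.055], -1], [[0.0, 0.0, 0.0], [0.014, 0.0, -0.082], -1], [[0.0, 0.0, 0.0], [-0.023, 0.0, -0.082], -1], [[0.0, 0.0, 0.0], [-0.061, 0.0, -0.082], -1], [[0.0, 0.0, 0.0], [-0.098, 0.0, -0.082], -1], [[0.0, 0.0, 0.0], [-0.098, 0.0, -0.082], -1], [[0.0, 0.0, 0.0], [-0.098, 0.0, -0.082], -1]]}}

```text
clock: 12.6
eef_pos: [518.7, -10.4, 115.2]
tcp_rot: [3.14, 0.431, 3.045]
contact_force: [-0.1, 0.8, -1.4]
opening: 0.191
grasp_force: 88.6
```

Run:
```python
from h import *
where();k=imaging.calibration("top")
im=imaging.grab_frame("top");cv2.imwrite("pics/t4.png",cv2.resize(im[120:245,290:410,::-1],None,fx=4,fy=4,interpolation=cv2.INTER_CUBIC))
for n in("cover_lip","spatula_tip"):print(n,[(np.round(d["xy"],1),round(d["conf"],2)) for d in imaging.mark_of("top",n)])
for f in(0,6,12):
    a=np.radians(f);print(f,proj(k,pan2w(c,(165-130*np.cos(a)+6*np.sin(a),0,4+130*np.sin(a)+6*np.cos(a)))).round(1))
```

```text
tip panel [69.8  0.6  8.4] elev 24.7 Fpanel [-0.9  0.8 -1. ]
t 12.6 [518.7 -10.4 115.2] [3.14  0.431 3.045] F [-0.1  0.8 -1.4] open 0.191 grip 88.6 q [ 0.    0.2   2.27 -0.17  0.24 -1.32]
cover_lip [(array([342.7, 205.8]), 0.84), (array([147.4, 274.2]), 0.48)]
spatula_tip [(array([290.9, 314. ]), 0.66), (array([235.5, 216.8]), 0.51)]
0 [343.8 205.2]
6 [343.7 206.6]
12 [343.5 207.5]
```

View pics/t4.png

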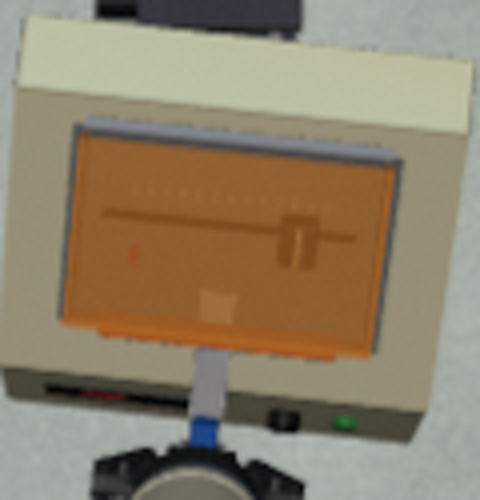

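The blade tip shows through the cover at (218,295), and the cover is slightly raised. I'll continue lifting.

>>> {"method": "step_arm", "body": {"moves": [[[0.0, 0.0, 0.0], [-0.004, 0.0, -0.022], -1], [[0.0, 0.0, 0.0], [-0.009, 0.0, -0.044], -1], [[0.0, 0.0, 0.0], [-0.014, 0.0, -0.066], -1], [[0.0, 0.0, 0.0], [-0.018, 0.0, -0.092], -1], [[0.0, 0.0, 0.0], [-0.021, 0.0, -0.118], -1], [[0.0, 0.0, 0.0], [-0.025, 0.0, -0.145], -1], [[0.0, 0.0, 0.0], [-0.035, 0.0, -0.176], -1], [[0.0, 0.0, 0.0], [-0.044, 0.0, -0.208], -1]]}}

```text
clock: 13.55
eef_pos: [509.1, -9.4, 157.4]
tcp_rot: [3.14, 0.431, 3.045]
contact_force: [0.4, 0.4, -3.0]
opening: 0.185
grasp_force: 88.5
```

>>> {"method": "step_arm", "body": {"moves": [[[0.0, 0.0, 0.0], [-0.01, 0.0, -0.032], -1], [[0.0, 0.0, 0.0], [-0.025, 0.0, -0.061], -1], [[0.0, 0.0, 0.0], [-0.04, 0.0, -0.091], -1], [[0.0, 0.0, 0.0], [-0.055, 0.0, -0.12], -1], [[0.0, 0.0, 0.0], [-0.075, 0.0, -0.147], -1], [[0.0, 0.0, 0.0], [-0.095, 0.0, -0.173], -1], [[0.0, 0.0, 0.0], [-0.115, 0.0, -0.2], -1], [[0.0, 0.0, 0.0], [-0.139, 0.0, -0.222], -1]]}}

```text
clock: 14.35
eef_pos: [516.0, -10.2, 209.3]
tcp_rot: [3.14, 0.431, 3.045]
contact_force: [-0.1, -0.4, -1.9]
opening: 0.192
grasp_force: 88.4
```

>>> {"method": "step_arm", "body": {"moves": [[[0.0, 0.0, 0.0], [-0.024, 0.0, -0.023], -1], [[0.0, 0.0, 0.0], [-0.049, 0.0, -0.045], -1], [[0.0, 0.0, 0.0], [-0.049, 0.0, -0.045], -1], [[0.0, 0.0, 0.0], [-0.049, 0.0, -0.045], -1]]}}

```text
clock: 14.75
eef_pos: [521.5, -10.7, 221.4]
tcp_rot: [3.14, 0.432, 3.045]
contact_force: [-0.7, -0.2, -1.5]
opening: 0.193
grasp_force: 88.6
```

Run:
```python
from h import *
where();k=imaging.calibration("top");ks=imaging.calibration("scene")
im=imaging.grab_frame("top");im2=imaging.grab_frame("scene")
cv2.imwrite("pics/t5.png",cv2.resize(np.hstack([im[110:250,290:430],im2[190:330,220:400]])[:,:,::-1],None,fx=2.4,fy=2.4,interpolation=cv2.INTER_CUBIC))
for cam,kk in(("top",k),("scene",ks)):
  print(cam,[(np.round(d["xy"],1),round(d["conf"],2)) for d in imaging.mark_of(cam,"cover_lip")])
  for f in(40,50,60,70):
    a=np.radians(f);print(f,proj(kk,pan2w(c,(165-130*np.cos(a)+6*np.sin(a),0,4+130*np.sin(a)+6*np.cos(a)))).round(1))
w=[]
for x,z,n in((160,92,4),(200,80,5),(222,72,4)): w.append((*tt(x,0,z),-1,n,0))
plan(w+[(*w[-1][:2],-1,0,3)])
```

```text
tip panel [133.    0.6  93.9] elev 24.8 Fpanel [-1.4 -0.2 -0.8]
t 14.75 [521.5 -10.7 221.4] [3.14  0.432 3.045] F [-0.7 -0.2 -1.5] open 0.193 grip 88.6 q [ 0.    0.01  2.17 -0.08  0.54 -1.41]
top [(array([347.1, 191.1]), 0.92)]
40 [343.8 204.1]
50 [344.2 199.8]
60 [344.9 193.9]
70 [345.6 186.7]
scene []
40 [305.7 236.1]
50 [306.  230.3]
60 [306.6 225.7]
70 [307.4 222.6]
  step mm 7.9 deg 0.00
  step mm 8.4 deg 0.00
  step mm 5.9 deg 0.00
[[[0.0,0.0,0.0],[-0.039,0.0,0.001],-1],[[0.0,0.0,0.0],[-0.079,0.0,0.003],-1],[[0.0,0.0,0.0],[-0.118,0.0,0.004],-1],[[0.0,0.0,0.0],[-0.157,0.0,0.005],-1],[[0.0,0.0,0.0],[-0.199,0.0,0.01],-1],[[0.0,0.0,0.0],[-0.24,0.0,0.015],-1],[[0.0,0.0,0.0],[-0.282,0.0,0.02],-1],[[0.0,0.0,0.0],[-0.323,0.0,0.025],-1]]
[[[0.0,0.0,0.0],[-0.042,0.0,0.005],-1],[[0.0,0.0,0.0],[-0.07,0.0,0.01],-1],[[0.0,0.0,0.0],[-0.099,0.0,0.015],-1],[[0.0,0.0,0.0],[-0.128,0.0,0.02],-1],[[0.0,0.0,0.0],[-0.157,0.0,0.025],-1],[[0.0,0.0,0.0],[-0.157,0.0,0.025],-1],[[0.0,0.0,0.0],[-0.157,0.0,0.025],-1],[[0.0,0.0,0.0],[-0.157,0.0,0.025],-1]]
```

View pics/t5.png

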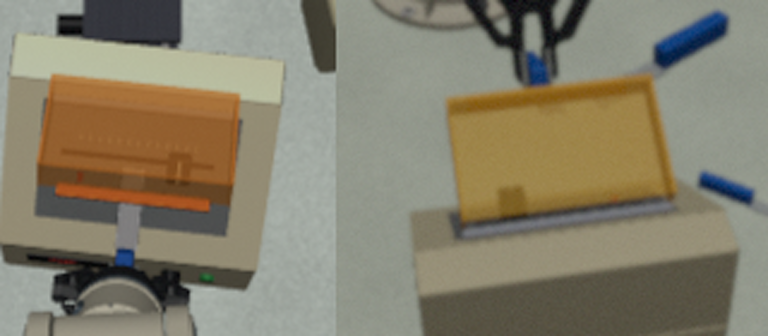

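The cover stands at about 63°, held by the blade alone. Next I push the inner roof to its stop.

>>> {"method": "step_arm", "body": {"moves": [[[0.0, 0.0, 0.0], [-0.039, 0.0, 0.001], -1], [[0.0, 0.0, 0.0], [-0.079, 0.0, 0.003], -1], [[0.0, 0.0, 0.0], [-0.118, 0.0, 0.004], -1], [[0.0, 0.0, 0.0], [-0.157, 0.0, 0.005], -1], [[0.0, 0.0, 0.0], [-0.199, 0.0, 0.01], -1], [[0.0, 0.0, 0.0], [-0.24, 0.0, 0.015], -1], [[0.0, 0.0, 0.0], [-0.282, 0.0, 0.02], -1], [[0.0, 0.0, 0.0], [-0.323, 0.0, 0.025], -1]]}}

```text
clock: 15.75
eef_pos: [582.2, -16.6, 243.7]
tcp_rot: [3.14, 0.431, 3.045]
contact_force: [-1.8, -0.9, -2.4]
opening: 0.191
grasp_force: 88.6
```

>>> {"method": "step_arm", "body": {"moves": [[[0.0, 0.0, 0.0], [-0.042, 0.0, 0.005], -1], [[0.0, 0.0, 0.0], [-0.07, 0.0, 0.01], -1], [[0.0, 0.0, 0.0], [-0.099, 0.0, 0.015], -1], [[0.0, 0.0, 0.0], [-0.128, 0.0, 0.02], -1], [[0.0, 0.0, 0.0], [-0.157, 0.0, 0.025], -1], [[0.0, 0.0, 0.0], [-0.157, 0.0, 0.025], -1], [[0.0, 0.0, 0.0], [-0.157, 0.0, 0.025], -1], [[0.0, 0.0, 0.0], [-0.157, 0.0, 0.025], -1]]}}

```text
clock: 16.55
eef_pos: [611.2, -19.4, 251.3]
tcp_rot: [3.14, 0.429, 3.045]
contact_force: [-4.7, 1.4, -5.3]
opening: 0.189
grasp_force: 88.4
```

Run:
```python
from h import *
where();imaging.grab_frame("top");imaging.grab_frame("scene")
for cam in("top","scene"):
  kk=imaging.calibration(cam)
  print(cam,[(np.round(d["xy"],1),round(d["conf"],2)) for d in imaging.mark_of(cam,"cover_lip")])
  for f in(90,100,108.9):
    a=np.radians(f);print(f,proj(kk,pan2w(c,(165-130*np.cos(a)+6*np.sin(a),0,4+130*np.sin(a)+6*np.cos(a)))).round(1))
plan([(*tt(226,0,71),-1,2,2)])
```

```text
tip panel [223.9   0.6  66.3] elev 24.6 Fpanel [-7.   0.9 -1.6]
t 16.55 [611.2 -19.4 251.3] [3.14  0.429 3.045] F [-4.7  1.4 -5.3] open 0.189 grip 88.4 q [-0.02  0.12  1.97 -0.05  0.63 -1.45]
top [(array([350. , 148.5]), 0.91)]
90 [347.5 168.8]
100 [348.6 158.9]
108.9 [349.5 149.9]
scene [(array([312.2, 225. ]), 0.66)]
90 [310.1 221.4]
100 [311.8 223.6]
108.9 [313.4 227.2]
  step mm 2.0 deg 0.00
[[[0.0,0.0,0.0],[-0.01,0.0,0.001],-1],[[0.0,0.0,0.0],[-0.02,0.0,0.002],-1],[[0.0,0.0,0.0],[-0.02,0.0,0.002],-1],[[0.0,0.0,0.0],[-0.02,0.0,0.002],-1]]
```

>>> {"method": "step_arm", "body": {"moves": [[[0.0, 0.0, 0.0], [-0.007, 0.0, 0.0], -1], [[0.0, 0.0, 0.0], [-0.014, 0.0, 0.001], -1], [[0.0, 0.0, 0.0], [-0.014, 0.0, 0.001], -1]]}}

```text
clock: 17.05
eef_pos: [611.6, -19.5, 250.9]
tcp_rot: [3.141, 0.424, 3.045]
contact_force: [-15.2, 1.5, -4.5]
opening: 0.191
grasp_force: 89.0
```

The cover is against its stop: force rose to 15 N with under 1 mm of travel. I'll withdraw and bring the blade to the right of the fader.

Run:
```python
from h import *
P,Q=tt(224.8,0,71.2);np.save("cmd.npy",np.r_[P,Q.as_quat()])
plan([(*tt(150,0,64),-1,3,0),(*tt(122,-80,50),-1,3,0),(*tt(122,-80,10),-1,3,2)])
```

```text
step mm 25.0 deg 0.00
  step mm 28.6 deg 0.00
  step mm 13.3 deg 0.00
[[[0.0,0.0,0.0],[0.121,0.0,0.033],-1],[[0.0,0.0,0.0],[0.241,0.0,0.067],-1],[[0.0,0.0,0.0],[0.362,0.0,0.1],-1],[[0.0,0.0,0.0],[0.404,-0.133,0.131],-1],[[0.0,0.0,0.0],[0.446,-0.267,0.163],-1],[[0.0,0.0,0.0],[0.488,-0.4,0.194],-1],[[0.0,0.0,0.0],[0.476,-0.4,0.259],-1],[[0.0,0.0,0.0],[0.465,-0.4,0.325],-1]]
[[[0.0,0.0,0.0],[-0.012,0.0,0.066],-1],[[0.0,0.0,0.0],[-0.012,0.0,0.066],-1],[[0.0,0.0,0.0],[-0.012,0.0,0.066],-1]]
```

>>> {"method": "step_arm", "body": {"moves": [[[0.0, 0.0, 0.0], [0.121, 0.0, 0.033], -1], [[0.0, 0.0, 0.0], [0.241, 0.0, 0.067], -1], [[0.0, 0.0, 0.0], [0.362, 0.0, 0.1], -1], [[0.0, 0.0, 0.0], [0.404, -0.133, 0.131], -1], [[0.0, 0.0, 0.0], [0.446, -0.267, 0.163], -1], [[0.0, 0.0, 0.0], [0.488, -0.4, 0.194], -1], [[0.0, 0.0, 0.0], [0.476, -0.4, 0.259], -1], [[0.0, 0.0, 0.0], [0.465, -0.4, 0.325], -1]]}}

```text
clock: 17.85
eef_pos: [552.7, -95.5, 157.1]
tcp_rot: [3.141, 0.438, 3.044]
contact_force: [0.4, -0.5, -0.8]
opening: 0.19
grasp_force: 88.7
```

>>> {"method": "step_arm", "body": {"moves": [[[0.0, 0.0, 0.0], [-0.012, 0.0, 0.066], -1], [[0.0, 0.0, 0.0], [-0.012, 0.0, 0.066], -1], [[0.0, 0.0, 0.0], [-0.012, 0.0, 0.066], -1]]}}

```text
clock: 18.15
eef_pos: [558.9, -94.7, 145.2]
tcp_rot: [3.141, 0.434, 3.046]
contact_force: [-0.9, -0.5, -0.7]
opening: 0.189
grasp_force: 88.7
```

```bash
cat > m.py <<'E'
from h import *
def meas(save=None):
    im=imaging.grab_frame("top");k=imaging.calibration("top");n=Rp[:,2]
    for nm,z in(("cover_lip",0),("fader_top",30),("marker_top",5.5)):
        for d in imaging.mark_of("top",nm)[:3]:
            w=onplane(k,d["xy"],n=n,p=O+z*n);print(nm,np.round(d["xy"],1),round(d["conf"],2),(Rp.T@(w-O)).round(1))
    # rectify fader-top plane (z=30) and marker plane, 0.5 mm/px, y from +90..-90, x from 140..70
    for nm,z in(("f",30),("m",5.5)):
        g=[(70,90),(70,-90),(140,-90),(140,90)]
        src=np.float32([proj(k,pan2w(c,(x,y,z))) for x,y in g]);dst=np.float32([((90-y)*4,(140-x)*4) for x,y in g])
        rec=cv2.warpPerspective(im,cv2.getPerspectiveTransform(src,dst),(721,281),flags=cv2.INTER_CUBIC)
        if nm=="f":
            A=rec; band=cv2.cvtColor(rec,cv2.COLOR_RGB2GRAY)[(140-122)*4:(140-98)*4].astype(float).mean(0)
            dark=np.nonzero(band<np.median(band)*.6)[0]
            if len(dark):print("fader dark y",90-dark[[0,-1]]/4,"mean",90-dark.mean()/4)
        else:
            B=rec;h=cv2.cvtColor(rec,cv2.COLOR_RGB2HSV);r_=rec.astype(int);m=(r_[:,:,0]>r_[:,:,1]*1.7)&(r_[:,:,0]>r_[:,:,2]*1.7)&(r_[:,:,0]>70);m[:160]=0
            ys,xs=np.nonzero(m);print("red n",len(xs), "x",140-ys.mean()/4 if len(xs) else None,"y",90-xs.mean()/4 if len(xs) else None)
    if save: cv2.imwrite(save,np.vstack([A,B])[:,:,::-1])
E
python3 - <<'E'
from m import *
where();meas("pics/f6.png")
plan([(*tt(122,-60,10),-1,2,0),(*tt(122,24,10),-1,11,3)])
E
```

```text
tip panel [126.5 -79.4   5.6] elev 24.9 Fpanel [-1.1 -0.5 -0.1]
t 18.15 [558.9 -94.7 145.2] [3.141 0.434 3.046] F [-0.9 -0.5 -0.7] open 0.189 grip 88.7 q [-0.2   0.21  2.15  0.13  0.35 -1.78]
cover_lip [349.4 149.6] 0.75 [177.6   0.9  -0. ]
cover_lip [443.9 250.1] 0.62 [ -63.8 -270.6   -0. ]
fader_top [364.2 183.8] 0.66 [104.1 -44.2  30. ]
fader dark y [-31.25 -54.5 ] mean -42.739130434782595
red n 1081 x 86.0386216466235 y 57.956059204440336
  step mm 10.0 deg 0.00
  step mm 7.6 deg 0.00
[[[0.0,0.0,0.0],[0.0,0.05,0.0],-1],[[0.0,0.0,0.0],[0.0,0.1,0.0],-1],[[0.0,0.0,0.0],[0.0,0.138,0.0],-1],[[0.0,0.0,0.0],[0.0,0.176,0.0],-1],[[0.0,0.0,0.0],[0.0,0.215,0.0],-1],[[0.0,0.0,0.0],[0.0,0.253,0.0],-1],[[0.0,0.0,0.0],[0.0,0.291,0.0],-1],[[0.0,0.0,0.0],[0.0,0.329,0.0],-1]]
[[[0.0,0.0,0.0],[0.0,0.038,0.0],-1],[[0.0,0.0,0.0],[0.0,0.076,0.0],-1],[[0.0,0.0,0.0],[0.0,0.115,0.0],-1],[[0.0,0.0,0.0],[0.0,0.153,0.0],-1],[[0.0,0.0,0.0],[0.0,0.191,0.0],-1],[[0.0,0.0,0.0],[0.0,0.191,0.0],-1],[[0.0,0.0,0.0],[0.0,0.191,0.0],-1],[[0.0,0.0,0.0],[0.0,0.191,0.0],-1]]
```

The fader is at y = −42.7 (23 mm wide, as specified), the marker is at y = 58.0, and the cover is still open. I'll push the fader left and stop short.

>>> {"method": "step_arm", "body": {"moves": [[[0.0, 0.0, 0.0], [0.0, 0.05, 0.0], -1], [[0.0, 0.0, 0.0], [0.0, 0.1, 0.0], -1], [[0.0, 0.0, 0.0], [0.0, 0.138, 0.0], -1], [[0.0, 0.0, 0.0], [0.0, 0.176, 0.0], -1], [[0.0, 0.0, 0.0], [0.0, 0.215, 0.0], -1], [[0.0, 0.0, 0.0], [0.0, 0.253, 0.0], -1], [[0.0, 0.0, 0.0], [0.0, 0.291, 0.0], -1], [[0.0, 0.0, 0.0], [0.0, 0.329, 0.0], -1]]}}

```text
clock: 19.15
eef_pos: [564.3, -28.8, 145.0]
tcp_rot: [3.14, 0.433, 3.045]
contact_force: [0.8, -2.5, -1.0]
opening: 0.192
grasp_force: 88.7
```

>>> {"method": "step_arm", "body": {"moves": [[[0.0, 0.0, 0.0], [0.0, 0.038, 0.0], -1], [[0.0, 0.0, 0.0], [0.0, 0.076, 0.0], -1], [[0.0, 0.0, 0.0], [0.0, 0.115, 0.0], -1], [[0.0, 0.0, 0.0], [0.0, 0.153, 0.0], -1], [[0.0, 0.0, 0.0], [0.0, 0.191, 0.0], -1], [[0.0, 0.0, 0.0], [0.0, 0.191, 0.0], -1], [[0.0, 0.0, 0.0], [0.0, 0.191, 0.0], -1], [[0.0, 0.0, 0.0], [0.0, 0.191, 0.0], -1]]}}

```text
clock: 19.95
eef_pos: [567.4, 8.9, 144.3]
tcp_rot: [3.14, 0.431, 3.045]
contact_force: [-0.8, -0.4, -0.3]
opening: 0.19
grasp_force: 88.7
```

Run:
```python
from m import *
where();meas("pics/f7.png")
```

```text
tip panel [124.7  24.5   5.5] elev 24.7 Fpanel [-0.8 -0.4  0.2]
t 19.95 [567.4   8.9 144.3] [3.14  0.431 3.045] F [-0.8 -0.4 -0.3] open 0.19 grip 88.7 q [ 0.05  0.21  2.15 -0.17  0.35 -1.28]
fader_top [324.6 179.1] 0.68 [105.6  53.7  30. ]
marker_top [335.6 214.4] 0.71 [ 5.7 18.4  5.5]
marker_top [241.6 176.4] 0.64 [ 81.5 264.2   5.5]
marker_top [339.  169.2] 0.28 [126.8  21.3   5.5]
fader dark y [61.5  38.25] mean 49.92028985507246
red n 840 x 84.83958333333334 y 58.00714285714285
```

View pics/f7.png

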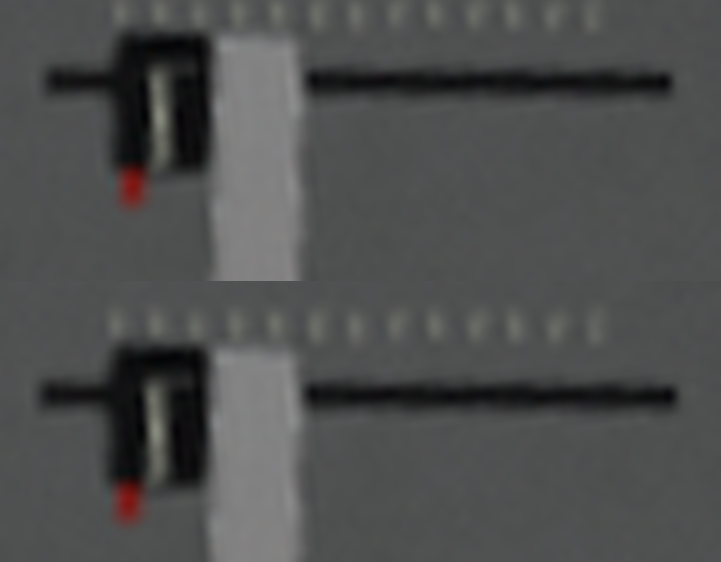

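The rectified view shows the fader line at column 161 (y ≈ 49.7) and the marker at column 129 (y ≈ 57.8). It needs about 8 mm more, and I'll take most of that now.

>>> {"method": "step_arm", "body": {"moves": [[[0.0, 0.0, 0.0], [0.0, 0.015, 0.0], -1], [[0.0, 0.0, 0.0], [0.0, 0.03, 0.0], -1], [[0.0, 0.0, 0.0], [0.0, 0.037, 0.0], -1], [[0.0, 0.0, 0.0], [0.0, 0.037, 0.0], -1], [[0.0, 0.0, 0.0], [0.0, 0.037, 0.0], -1]]}}

```text
clock: 20.65
eef_pos: [568.2, 16.6, 144.1]
tcp_rot: [3.14, 0.431, 3.046]
contact_force: [-0.8, -0.8, -0.9]
opening: 0.195
grasp_force: 88.7
```

```bash
cat >> m.py <<'E'
def line():
    # white line on fader top & red clip, sub-pixel, averaged over frames, both cameras
    n=Rp[:,2]
    for cam in("top","scene"):
        k=imaging.calibration(cam);im=np.mean([imaging.grab_frame(cam).astype(float) for _ in range(3)],0).astype(np.float32)
        def rec(z,x0,x1,y0,y1):
            g=[(x0,y1),(x0,y0),(x1,y0),(x1,y1)];src=np.float32([proj(k,pan2w(c,(x,y,z))) for x,y in g])
            dst=np.float32([((y1-y)*4,(x1-x)*4) for x,y in g])
            return cv2.warpPerspective(im,cv2.getPerspectiveTransform(src,dst),(int((y1-y0)*4)+1,int((x1-x0)*4)+1),flags=cv2.INTER_LINEAR)
        w=rec(30,101,119,44,70)[:,:,1].mean(0);Y=70-np.arange(len(w))/4
        i=slice(16,-16) if False else slice(None)
        lo=np.sort(w)[:20].mean();e=np.nonzero(w<lo+.35*(np.percentile(w,95)-lo))[0];print(cam,"fader dark",Y[e[0]],Y[e[-1]],"prof",[(float(Y[j]),int(w[j])) for j in range(0,len(w),6)])
        q=rec(5.5,78,92,45,70);R_=np.clip(q[:,:,0]-q[:,:,1:].max(2)-25,0,None);s=R_.sum(0)
        print("  red y",(s*(70-np.arange(len(s))/4)).sum()/max(s.sum(),1),"wt",s.sum())
E
python3 - <<'E'
from m import *
where();meas();line()
E
```

```text
tip panel [124.6  32.3   5.3] elev 24.7 Fpanel [-1.1 -0.9 -0.3]
t 20.65 [568.2  16.6 144.1] [3.14  0.431 3.046] F [-0.8 -0.8 -0.9] open 0.195 grip 88.7 q [ 0.07  0.22  2.15 -0.19  0.36 -1.24]
cover_lip [347.1 147.6] 0.95 [182.1   7.   -0. ]
cover_lip [343.3 191. ] 0.67 [69.   5.1 -0. ]
fader_top [323.2 175.5] 0.6 [114.4  57.9  30. ]
marker_top [330.8 204.9] 0.42 [30.2 33.   5.5]
fader dark y [68.   45.25] mean 56.625
red n 811 x 84.72503082614057 y 57.94759556103576
top fader dark 68.25 45.25 prof [(70.0, 63), (68.5, 46), (67.0, 30), (65.5, 18), (64.0, 16), (62.5, 16), (61.0, 16), (59.5, 50), (58.0, 100), (56.5, 97), (55.0, 75), (53.5, 40), (52.0, 20), (50.5, 15), (49.0, 15), (47.5, 15), (46.0, 20), (44.5, 64)]
  red y 57.99593502967731 wt 32459.266
scene fader dark 65.25 46.5 prof [(70.0, 91), (68.5, 87), (67.0, 82), (65.5, 78), (64.0, 75), (62.5, 73), (61.0, 74), (59.5, 77), (58.0, 78), (56.5, 77), (55.0, 76), (53.5, 74), (52.0, 73), (50.5, 72), (49.0, 73), (47.5, 75), (46.0, 79), (44.5, 82)]
  red y 58.316122387968115 wt 70133.54
```

>>> {"method": "step_arm", "body": {"moves": [[[0.0, 0.0, 0.0], [0.0, 0.003, 0.0], -1], [[0.0, 0.0, 0.0], [0.0, 0.006, 0.0], -1], [[0.0, 0.0, 0.0], [0.0, 0.006, 0.0], -1], [[0.0, 0.0, 0.0], [0.0, 0.006, 0.0], -1]]}}

```text
clock: 21.55
eef_pos: [568.3, 17.6, 144.2]
tcp_rot: [3.14, 0.431, 3.045]
contact_force: [1.5, -0.8, -0.8]
opening: 0.191
grasp_force: 88.7
```

>>> {"method": "step_arm", "body": {"moves": [[[0.0, 0.0, 0.0], [0.0, -0.05, 0.0], -1], [[0.0, 0.0, 0.0], [0.0, -0.1, -0.05], -1], [[0.0, 0.0, 0.0], [0.0, -0.1, -0.1], -1], [[0.0, 0.0, 0.0], [0.05, -0.1, -0.2], -1], [[0.0, 0.0, 0.0], [0.15, -0.1, -0.3], -1], [[0.0, 0.0, 0.0], [0.3, -0.1, -0.4], -1], [[0.0, 0.0, 0.0], [0.3, -0.1, -0.4], -1]]}}

```text
clock: 22.25
eef_pos: [475.0, 6.4, 191.7]
tcp_rot: [3.141, 0.429, 3.046]
contact_force: [-0.3, -0.1, -0.8]
opening: 0.194
grasp_force: 88.7
```

Run:
```python
from m import *
where();meas();line()
```

```text
tip panel [76.7 13.1 96.8] elev 24.6 Fpanel [-0.6 -0.1 -0.5]
t 22.25 [475.    6.4 191.7] [3.141 0.429 3.046] F [-0.3 -0.1 -0.8] open 0.194 grip 88.7 q [ 0.05 -0.02  2.28 -0.14  0.46 -1.31]
cover_lip [349.7 149.3] 0.7 [178.5   0.2  -0. ]
fader_top [323.6 178.9] 0.65 [105.8  56.2  30. ]
fader_top [146.1 272.8] 0.43 [-211.6  511.2   30. ]
fader dark y [68.75 45.25] mean 56.87323943661972
red n 806 x 84.68207196029778 y 57.90074441687345
top fader dark 69.25 45.0 prof [(70.0, 52), (68.5, 35), (67.0, 23), (65.5, 16), (64.0, 15), (62.5, 16), (61.0, 26), (59.5, 68), (58.0, 104), (56.5, 88), (55.0, 60), (53.5, 26), (52.0, 16), (50.5, 15), (49.0, 14), (47.5, 16), (46.0, 27), (44.5, 48)]
  red y 57.94965449579647 wt 32015.28
scene fader dark 64.25 46.5 prof [(70.0, 90), (68.5, 87), (67.0, 83), (65.5, 80), (64.0, 77), (62.5, 76), (61.0, 76), (59.5, 77), (58.0, 76), (56.5, 76), (55.0, 74), (53.5, 73), (52.0, 73), (50.5, 73), (49.0, 72), (47.5, 74), (46.0, 79), (44.5, 84)]
  red y 57.754128509094244 wt 69927.16
```

Fader line ≈ 57.4 and marker ≈ 57.95, so they agree within measurement error, and the cover lip is still at its stop position. Now I'll lay the tool down where it came from.

Run:
```python
from h import *
setcmd();D=down(.15+np.pi)
plan([((400,40,210),R.from_euler("xyz",[np.pi,.3,3.05]),-1,3,0),((453.8,354,170),D,-1,9,0),((453.8,354,30),D,-1,4,0),((453.8,354,7),D,-1,3,3)])
```

```text
step mm 29.4 deg 2.50
  step mm 35.7 deg 2.45
  step mm 35.0 deg 0.00
  step mm 7.7 deg 0.00
[[[0.0,0.055,-0.002],[0.111,0.044,-0.085],-1],[[0.0,0.111,-0.004],[0.223,0.087,-0.17],-1],[[-0.001,0.166,-0.006],[0.334,0.131,-0.255],-1],[[-0.008,0.208,-0.039],[0.332,0.308,-0.229],-1],[[-0.015,0.251,-0.073],[0.329,0.484,-0.203],-1],[[-0.022,0.293,-0.106],[0.327,0.661,-0.178],-1],[[-0.03,0.335,-0.14],[0.324,0.837,-0.152],-1]]
[[[-0.005,0.042,-0.034],[-0.029,0.174,0.026],-1],[[-0.01,0.085,-0.068],[-0.058,0.348,0.052],-1],[[-0.015,0.127,-0.102],[-0.086,0.523,0.078],-1],[[-0.02,0.169,-0.136],[-0.115,0.697,0.104],-1],[[-0.025,0.211,-0.169],[-0.144,0.871,0.129],-1],[[-0.025,0.211,-0.169],[-0.115,0.872,0.302],-1],[[-0.025,0.211,-0.169],[-0.086,0.874,0.475],-1],[[-0.025,0.211,-0.169],[-0.057,0.875,0.647],-1]]
[[[0.0,0.0,0.0],[0.0,0.0,0.175],-1],[[0.0,0.0,0.0],[0.0,0.0,0.214],-1],[[0.0,0.0,0.0],[0.0,0.0,0.252],-1],[[0.0,0.0,0.0],[0.0,0.0,0.29],-1],[[0.0,0.0,0.0],[0.0,0.0,0.29],-1],[[0.0,0.0,0.0],[0.0,0.0,0.29],-1],[[0.0,0.0,0.0],[0.0,0.0,0.29],-1]]
```

>>> {"method": "step_arm", "body": {"moves": [[[0.0, 0.055, -0.002], [0.111, 0.044, -0.085], -1], [[0.0, 0.111, -0.004], [0.223, 0.087, -0.17], -1], [[-0.001, 0.166, -0.006], [0.334, 0.131, -0.255], -1], [[-0.008, 0.208, -0.039], [0.332, 0.308, -0.229], -1], [[-0.015, 0.251, -0.073], [0.329, 0.484, -0.203], -1], [[-0.022, 0.293, -0.106], [0.327, 0.661, -0.178], -1], [[-0.03, 0.335, -0.14], [0.324, 0.837, -0.152], -1]]}}

```text
clock: 23.45
eef_pos: [423.9, 181.2, 192.3]
tcp_rot: [-3.133, 0.166, -3.123]
contact_force: [1.7, -0.7, -1.0]
opening: 0.194
grasp_force: 88.7
```

>>> {"method": "step_arm", "body": {"moves": [[[-0.005, 0.042, -0.034], [-0.029, 0.174, 0.026], -1], [[-0.01, 0.085, -0.068], [-0.058, 0.348, 0.052], -1], [[-0.015, 0.127, -0.102], [-0.086, 0.523, 0.078], -1], [[-0.02, 0.169, -0.136], [-0.115, 0.697, 0.104], -1], [[-0.025, 0.211, -0.169], [-0.144, 0.871, 0.129], -1], [[-0.025, 0.211, -0.169], [-0.115, 0.872, 0.302], -1], [[-0.025, 0.211, -0.169], [-0.086, 0.874, 0.475], -1], [[-0.025, 0.211, -0.169], [-0.057, 0.875, 0.647], -1]]}}

```text
clock: 24.25
eef_pos: [453.8, 354.4, 63.7]
tcp_rot: [-3.141, 0.001, -2.991]
contact_force: [1.5, 0.2, -1.0]
opening: 0.193
grasp_force: 88.7
```

>>> {"method": "step_arm", "body": {"moves": [[[0.0, 0.0, 0.0], [0.0, 0.0, 0.175], -1], [[0.0, 0.0, 0.0], [0.0, 0.0, 0.214], -1], [[0.0, 0.0, 0.0], [0.0, 0.0, 0.252], -1], [[0.0, 0.0, 0.0], [0.0, 0.0, 0.29], -1], [[0.0, 0.0, 0.0], [0.0, 0.0, 0.29], -1], [[0.0, 0.0, 0.0], [0.0, 0.0, 0.29], -1], [[0.0, 0.0, 0.0], [0.0, 0.0, 0.29], -1]]}}

```text
clock: 24.95
eef_pos: [454.2, 354.4, 8.3]
tcp_rot: [3.141, 0.002, -2.992]
contact_force: [-0.1, -0.9, 0.5]
opening: 0.191
grasp_force: 88.7
```

>>> {"method": "step_arm", "body": {"moves": [[[0.0, 0.0, 0.0], [0.0, 0.0, 0.006], -1], [[0.0, 0.0, 0.0], [0.0, 0.0, 0.012], -1], [[0.0, 0.0, 0.0], [0.0, 0.0, 0.012], -1]]}}

```text
clock: 25.25
eef_pos: [453.9, 354.1, 5.1]
tcp_rot: [3.142, 0.001, -2.992]
contact_force: [0.9, 0.3, 0.4]
opening: 0.188
grasp_force: 88.9
```

>>> {"method": "step_arm", "body": {"moves": [[[0.0, 0.0, 0.0], [0.0, 0.0, 0.0], -0.4], [[0.0, 0.0, 0.0], [0.0, 0.0, 0.0], 0.0], [[0.0, 0.0, 0.0], [0.0, 0.0, 0.0], 0.5], [[0.0, 0.0, 0.0], [0.0, 0.0, 0.0], 0.5], [[0.0, 0.0, 0.0], [0.0, 0.0, 0.0], 0.5], [[0.0, 0.0, 0.0], [0.0, 0.0, 0.0], 0.5]]}}

```text
clock: 25.85
eef_pos: [453.6, 353.9, 4.9]
tcp_rot: [-3.141, 0.001, -2.992]
contact_force: [-0.1, -0.5, 0.1]
opening: 0.752
grasp_force: 0.0
```

>>> {"method": "step_arm", "body": {"moves": [[[0.0, 0.0, 0.0], [0.0, 0.0, -0.05], 0.5], [[0.0, 0.0, 0.0], [0.0, 0.0, -0.15], 0.5], [[0.0, 0.0, 0.0], [0.0, 0.0, -0.35], 0.5], [[0.0, 0.0, 0.0], [0.0, 0.0, -0.55], 0.5], [[0.0, 0.0, 0.0], [0.15, 0.0, -0.75], 0.5], [[0.0, 0.0, 0.0], [0.3, 0.0, -0.9], 0.5], [[0.0, 0.0, 0.0], [0.3, 0.0, -0.9], 0.5]]}}

```text
clock: 26.55
eef_pos: [393.0, 345.6, 189.5]
tcp_rot: [3.139, 0.005, -2.991]
contact_force: [0.8, 0.0, -0.4]
opening: 0.749
grasp_force: 0.0
```

Run:
```python
from m import *
st();meas("pics/f8.png");line()
for n in("spatula","spatula_tip","dish","brush","beaker","white_jar","amber_bottle"):print(n,[(np.round(d["xy"]).tolist(),round(d["conf"],2)) for d in imaging.mark_of("top",n)][:4])
im=imaging.grab_frame("top");hsv=cv2.cvtColor(im,cv2.COLOR_RGB2HSV);m=cv2.inRange(hsv,(100,120,60),(125,255,255))
n,l,s,cc=cv2.connectedComponentsWithStats(m)
for i in range(1,n):
    if s[i,4]>60 and 200<s[i,1]:print(s[i],cc[i].round(1))
```

```text
t 26.55 [393.  345.6 189.5] [ 3.139  0.005 -2.991] F [ 0.8  0.  -0.4] open 0.749 grip 0.0 q [ 0.72  0.24  1.89 -0.    1.   -1.  ]
cover_lip [346.4 149.4] 0.88 [177.4   8.2  -0. ]
fader_top [320.8 176.9] 0.54 [110.2  63.5  30. ]
fader dark y [69.   45.25] mean 57.041666666666664
red n 815 x 84.63588957055214 y 57.91901840490797
top fader dark 69.25 45.0 prof [(70.0, 52), (68.5, 35), (67.0, 23), (65.5, 16), (64.0, 16), (62.5, 17), (61.0, 27), (59.5, 68), (58.0, 105), (56.5, 89), (55.0, 61), (53.5, 27), (52.0, 16), (50.5, 15), (49.0, 14), (47.5, 16), (46.0, 27), (44.5, 49)]
  red y 57.951785775652645 wt 32481.473
scene fader dark 65.25 46.5 prof [(70.0, 91), (68.5, 87), (67.0, 83), (65.5, 79), (64.0, 76), (62.5, 75), (61.0, 75), (59.5, 77), (58.0, 77), (56.5, 76), (55.0, 75), (53.5, 74), (52.0, 73), (50.5, 73), (49.0, 74), (47.5, 76), (46.0, 79), (44.5, 84)]
  red y 57.737361939844675 wt 71989.484
spatula [([254.0, 334.0], 0.89), ([249.0, 231.0], 0.81), ([203.0, 255.0], 0.69)]
spatula_tip [([294.0, 313.0], 0.92), ([232.0, 217.0], 0.82), ([203.0, 225.0], 0.78)]
dish [([240.0, 176.0], 0.65)]
brush [([446.0, 252.0], 0.97), ([352.0, 148.0], 0.57)]
beaker [([168.0, 206.0], 0.94), ([344.0, 188.0], 0.73)]
white_jar []
amber_bottle [([503.0, 208.0], 0.6)]
[248 230  18  20 103] [256.6 239.6]
[200 253   8  11  62] [203.7 257.5]
```

```bash
python3 -c "
from rig import r
print(r.sign_off())"
```

```text
the job is handed in; nothing more can be done
None
```

I levered the cover open to its stop with the blade and slid the fader to within about 0.6 mm of the red marker in my last measurement. The spatula is back on the bench where it started, and I handed the job in at about 27 s; no verdict came back.

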